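# Assemble the cascade impactor and start its run timer

### The job

Set up the air sampler for a run: stack whichever impactor stages are out on the bench on the sampler's seat, each lug down in the notch below, in the order blue lowest, then green, yellow, red uppermost (the order stays the same if a colour is missing), and put the inlet head on top with its fork over the post. Push the red-handled locking pin from the front through fork and post until it is fully home, and only then wind the timer's red key clockwise as far as it goes. Leave the forceps, gauze, pen and specimen cup where they are.

Things in the scene. Friction and masses are not known exactly. Their poses are not given: they have to be found in the camera images.
- sampler: portable air sampler, fixed: light grey housing 120 mm (x) by 275 mm (y, -185 to +90) with a blue deck 36 mm above the worktop. Origin: on the worktop under the seat's axis; x away from its front, y to its left, z up. On it: seat, hold-down post, and a run timer (round housing 60 mm across, up to z = 57 mm, axis at y = -140 mm) with a red wing key on top.
- seat (a point): centre of the seat's rim, 52 mm above the worktop, on the stack's axis. Seat: round, 61 mm, with recess (45 mm, 6 deep) and a notched boss at the sampler's -y just like a stage's. The lowest stage seated has its origin 47 mm above the worktop, the next 65, 83, 101 mm; the inlet head follows as the next in the row.
- post_top (a point): middle of the rounded top of the steel hold-down post (sampler x = 0, y = +66 mm, z = 140.5 mm). The post is 8 mm thick in the sampler's x, 16 mm in y, and has three 11 mm cross holes along x, 94, 112 and 130 mm above the worktop: for 2, 3 and 4 stages.
- timer_key (a joint): winding of the run timer's key (rad): grows as it is turned clockwise seen from above; 3.9 is fully wound, at a hard stop. It starts between 0 and 0.5, works against a light spring (0.04 N m at most) and stays where it is left (friction 0.07 N m).
- key_grip (a point): on the key's axis, 76.5 mm above the worktop, the place to grip. The red wing is 10 mm thick, 38 mm long, from 62.5 to 86.5 mm above the worktop; the point's x axis runs along it and turns with it: yaw = the sampler's yaw minus the joint value. A white mark is on the +x end.
- stage_blue: impactor stage with a blue rim and blue band: round aluminium disc 60 mm, 23 mm high; may be absent. Origin: centre of its underside, z up. Form of all stages, z in mm: spigot 0 to 5, 42.5 across, tapered foot; disc 5 to 17; rim 17 to 23 with a 45 mm recess that takes the spigot above. At -y a boss 24 wide, out to 38 from the axis: under it a half-round lug 10 wide (z 0.5 to 5), in its top a notch 13 wide, 6 deep.
- stage_green: impactor stage with a green rim and green band: round aluminium disc 60 mm, 23 mm high; may be absent. Origin: centre of its underside, z up. Form as stage_blue. In the stack each stage sits 18 mm above the one below, same yaw, lug in notch.
- stage_yellow: impactor stage with a yellow rim and yellow band: round aluminium disc 60 mm, 23 mm high; may be absent. Origin: centre of its underside, z up. Form as stage_blue. Grip it across the 60 mm disc, fingers on its +x and -x sides, clear of the boss.
- stage_red: impactor stage with a red rim and red band: round aluminium disc 60 mm, 23 mm high; may be absent. Origin: centre of its underside, z up. Form as stage_blue. About 100 g.
- inlet_head: inlet head: 60 mm aluminium disc, z 5 to 17 mm, with spigot and lug (at -y) below just like a stage; origin at the centre of the spigot's underside, z up. Upright neck to grip: 28 mm diameter, z 17 to 41 mm. A steel arm along +y ends in a fork that goes over the post. About 140 g.
- fork_centre (a point): midpoint between the holes of the fork's two upright ears, on the holes' axis (inlet_head x = 0, y = 66, z = 11 mm). Ears: x = 6 to 11 and -6 to -11 mm, y = 49 to 76, z = 1 to 21; holes 10.5 mm along x. With the head seated they straddle the post (2 mm play a side), in line with one of its holes.
- lock_pin: locking pin lying level, axis 8 mm above the worktop: steel shank 8.5 mm diameter, 33 mm long, ball nose; behind it a 16 mm round flange 4 mm thick and a square red handle 16 x 16 mm, x = -44 to -4 mm. Origin: on the axis at the flange's front face; x to the tip. Home, the flange touches the fork's front ear. About 50 g.
- pin_mid (a point): point on the pin's axis 11 mm ahead of the flange's face; it meets fork_centre when the pin is fully home
- forceps: steel forceps, a bystander lying near the work
- gauze_stack: stack of white gauze swabs, a bystander lying near the work
- pen_1: red and white marker pen, a bystander lying near the work
- cup_0: specimen cup with a yellow lid, a bystander lying near the work
Not all that is in view belongs to the job. Several things look just like the lock_pin: the one meant starts nearest to the robot's base.

How it is judged:
On the way, in this order (a step that is already met when the one before it is completed fails the run):
1. every stage that is there sits in the stack on the seat, keyed and in colour order (horizontal distance between each of stage_blue, stage_green, stage_yellow, stage_red and seat below 0.008 m and angle between each of stage_blue, stage_green, stage_yellow, stage_red's own z axis and vertical below 0.05 rad and angle between the x axis of each of stage_blue, stage_green, stage_yellow, stage_red and the x axis of sampler, either way round below 0.2 rad and (z of stage_blue in the frame of sampler between 0.0445 and 0.0495 m or z of stage_blue in the frame of sampler between 0.0625 and 0.0675 m or z of stage_blue in the frame of sampler between 0.0805 and 0.0855 m or z of stage_blue in the frame of sampler between 0.0985 and 0.1035 m) and (z of stage_green in the frame of sampler between 0.0445 and 0.0495 m or z of stage_green in the frame of sampler between 0.0625 and 0.0675 m or z of stage_green in the frame of sampler between 0.0805 and 0.0855 m or z of stage_green in the frame of sampler between 0.0985 and 0.1035 m) and (z of stage_yellow in the frame of sampler between 0.0445 and 0.0495 m or z of stage_yellow in the frame of sampler between 0.0625 and 0.0675 m or z of stage_yellow in the frame of sampler between 0.0805 and 0.0855 m or z of stage_yellow in the frame of sampler between 0.0985 and 0.1035 m) and (z of stage_red in the frame of sampler between 0.0445 and 0.0495 m or z of stage_red in the frame of sampler between 0.0625 and 0.0675 m or z of stage_red in the frame of sampler between 0.0805 and 0.0855 m or z of stage_red in the frame of sampler between 0.0985 and 0.1035 m) and z of each of stage_green, stage_yellow, stage_red in the frame of stage_blue above 0.015 m and z of each of stage_yellow, stage_red in the frame of stage_green above 0.015 m and z of stage_red in the frame of stage_yellow above 0.015 m), for 0.2 s.
2. the inlet head sits keyed on top of the stack, its fork over the post (all of step 1 and horizontal distance between inlet_head and seat below 0.008 m and angle between inlet_head's own z axis and vertical below 0.05 rad and angle between the x axis of inlet_head and the x axis of sampler, either way round below 0.2 rad and (z of inlet_head in the frame of sampler between 0.0805 and 0.0855 m or z of inlet_head in the frame of sampler between 0.0985 and 0.1035 m or z of inlet_head in the frame of sampler between 0.1165 and 0.1215 m) and z of inlet_head in the frame of stage_blue above 0.015 m and z of inlet_head in the frame of stage_green above 0.015 m and z of inlet_head in the frame of stage_yellow above 0.015 m and z of inlet_head in the frame of stage_red above 0.015 m), for 0.2 s.
3. the locking pin is fully home through fork and post (horizontal distance between inlet_head and seat below 0.008 m and angle between inlet_head's own z axis and vertical below 0.05 rad and angle between the x axis of inlet_head and the x axis of sampler, either way round below 0.2 rad and (z of inlet_head in the frame of sampler between 0.0805 and 0.0855 m or z of inlet_head in the frame of sampler between 0.0985 and 0.1035 m or z of inlet_head in the frame of sampler between 0.1165 and 0.1215 m) and z of inlet_head in the frame of stage_blue above 0.015 m and z of inlet_head in the frame of stage_green above 0.015 m and z of inlet_head in the frame of stage_yellow above 0.015 m and z of inlet_head in the frame of stage_red above 0.015 m and distance between pin_mid and fork_centre below 0.005 m and angle between the x axis of lock_pin and the x axis of sampler, either way round below 0.25 rad and x of lock_pin in the frame of sampler below 0 m), for 0.2 s.
4. the run timer is fully wound (distance between pin_mid and fork_centre below 0.005 m and angle between the x axis of lock_pin and the x axis of sampler, either way round below 0.25 rad and x of lock_pin in the frame of sampler below 0 m and value of joint timer_key above 3.6 rad), for 0.2 s.
At the end, for the whole second after the job is handed in: Stages stacked blue, green, yellow, red from below, inlet head on top: each within 8 mm of the seat's axis, level (0.05 rad), keyed (0.2 rad), at its height within 2.5 mm; pin in from the front, home within 5 mm, in line (0.25 rad); key wound past 3.6 rad; all at rest (all of step 2 and all of step 4 and linear speed of each of lock_pin, inlet_head below 0.02 m/s); the robot touches nothing.
It fails at once if the steel forceps is moved by more than 3 cm (distance of forceps from where it was at the start of the episode above 0.03 m).
It fails at once if the stack of white gauze swabs is moved by more than 3 cm (distance of gauze_stack from where it was at the start of the episode above 0.03 m).
It fails at once if the red and white marker pen is moved by more than 3 cm (distance of pen_1 from where it was at the start of the episode above 0.03 m).
It fails at once if the specimen cup with a yellow lid is moved by more than 3 cm (distance of cup_0 from where it was at the start of the episode above 0.03 m).
Of stage_blue, stage_green, stage_yellow, stage_red only 2 to 4 are there at a start; the rules pass over those that are not, and their reading is None.
At some moment in a run one of inlet_head, lock_pin may be knocked a few centimetres aside while the robot is not near it.
It also fails if it takes over 210 s, if anything falls off the work surface, if the arm or the gripper's body presses on something with over 40 N, if the wrist force passes 120 N, or if a joint passes its speed limit or range.

### The arm

A 6-joint arm with a two-finger parallel gripper is mounted at the origin on a cart in front of the work surface, level with it; the furniture and walls round the work are solid. World frame = base frame: x ahead of the robot, y to its left, z up, the work surface at z = 0. Lengths are in m, angles in rad, forces in N, time in s.
With the tool pointing down it reaches from about 0.35 to 0.85 m from the base axis. Payload 8.1 kg.
Tool frame: the origin (TCP) lies midway between the tips of the shut fingers; the grasp point (between the pads) lies 19 mm behind it; z points along the fingers, y is the line along which they close (so a half turn about z gives the same grasp; the last joint's range is limited). The gripper opens to 85 mm and grips with 20 to 120 N. Pads are 22 mm wide; open, the fingers measure 114 mm over their backs; the gripper's body (76 mm by 85 mm) begins 54 mm behind the grasp point. The pads swing forward as they close: fully open they stand 13 mm farther back than shut.
Start: joints at [-1.376, 0.13, 1.488, -0, 1.523, -0.085], TCP at [0.166, -0.577, 0.198] pointing down, gripper open.
Joint ranges: [-2.96, 2.96], [-0.89, 2.26], [0.02, 2.5], [-1.34, 4.48], [0, 2.73], [-2.66, 2.66]. Speed limits (rad/s): [2.39, 2.39, 2.79, 3.14, 3.14, 3.14].

### API

Orientations are given as a unit quaternion [x, y, z, w].
In Python, from rig import * gives the robot as it stands.
- The arm moves only by the shell command python3 -m pendant 'ROWS' [OPENING] [FORCE]. ROWS is JSON, a list of rows, each an object of numbers: "x", "y", "z": the shift along the tool's x, y, z scaled (see below); "rx", "ry", "rz": the turn, a rotation vector about the tool's x, y, z scaled (see below). In form: [{"x": .., "y": .., "z": .., "rx": .., "ry": .., "rz": ..}, ...]. A call has exactly 10 rows; each row is the pose to reach, as a shift and turn from the pose commanded when the call began, along the tool's axes at that moment, turning the shorter way round; what a row does not reach only later rows make up. The controller multiplies each number of a shift by 250 mm and each number of a turn by 180 degrees. A row lasts 1/8 s, in which the tool goes at most 62.5 mm and 10.7 degrees, less where a joint would pass 70% of its speed; a pose out of reach is approached as far as the arm can. A call with a number of a shift or a turn outside -1 to 1 is refused whole. A call with a gripper value outside its range is refused whole. OPENING is the closure in counts, from 0 (fully open) to 255 (shut), set as the call begins (- or left out, the last holds). The fingers move at their own pace and stop on an object; FORCE is the grip in N (left out, the last holds). Time passes only in rows, so rows that repeat a pose let the fingers close, or fill a call up. It gives the time, the measured TCP pose, the force, the opening and the grip force at its end, in the units of the state.
- get_obs(): the state, without advancing time (a new reading comes with each control period).
- get_image(name): name is "scene" or "top" or "wrist"; returns a dict with "img" (400x640x3 uint8, blue, green, red), "intrinsics" (3x3 intrinsics, pixels), "rvec" (rotation vector, rad) and "tvec" (3), from world to camera coordinates, as OpenCV has them. Camera axes: x right, y down, z forward; pixel columns grow to the right and rows downward; lengths in m; the calibration is good to about 2 mm. The wrist camera is an equidistant fisheye: a pixel r from the principal point sees the ray r / f radians off the axis. A picture is of the moment at which its call begins. There is no depth.
- job_done(): hands the job in; it is judged then, once.
The state is a dict: "time_s": time; "joints": joint angles; "dq": joint speeds; "effort": joint torques, N m; "eef_pos": TCP position; "orientation": TCP orientation; "wrist_force": force on the tool from outside, world axes, zero at the start; "wrist_torque": the same for the moment, N m; "finger_gap": finger opening in m; "finger_force": force on a finger pad.
Only numpy, scipy, OpenCV 4.12 (cv2) and the standard library are available. Lean on these libraries where they do the work, as an engineer would, in place of code of your own. Each camera call takes 0.05 s, during which the arm holds its last target. There are 200 camera calls.

## Working session

There is one attempt and no reset: what is moved stays moved. The work goes in short steps, Python scripts to look and compute and a shell command to move; the robot and the scene stay as the last step left them, time stands still between calls to the robot, and variables do not carry over. Pictures are saved under pics/ and viewed, at most 14 in all, crops included, and the job is handed in when it is done.

```bash
ls; mkdir -p pics; python3 - <<'E'
from rig import *
import cv2
o=get_obs(); print(o)
for n in ("scene","top","wrist"):
    d=get_image(n); cv2.imwrite(f"pics/{n}0.png",d["img"]); print(n,d["intrinsics"],d["rvec"],d["tvec"])
E
```

```text
pics
{'time_s': 0.0, 'joints': array([-1.37636706e+00,  1.31127509e-01,  1.48927656e+00,  3.15883615e-05,
        1.52300007e+00, -8.54328955e-02]), 'dq': array([ 0.00112989,  0.00021712,  0.00135142,  0.00189542, -0.00032014,
        0.00130026]), 'effort': array([ 6.48841160e-05, -5.69385087e+01, -5.00557208e+01,  2.27654499e-05,
        1.45245643e-02,  4.51850440e-06]), 'eef_pos': array([ 0.16563138, -0.57605698,  0.19696608]), 'orientation': array([ 9.90225312e-01,  1.39474052e-01, -3.35848944e-05, -9.05257704e-04]), 'wrist_force': array([-0.44058496,  0.44669724, -0.53145968]), 'wrist_torque': array([0.02918137, 0.02759618, 0.01563082]), 'finger_force': 0.0, 'finger_gap': 0.085371082973107}
scene [[466.05892026   0.         313.0526767 ]
 [  0.         466.05892026 199.98143013]
 [  0.           0.           1.        ]] [ 2.10437935 -0.95979592  0.44105226] [-0.43834224  0.2912086   1.47200441]
top [[412.48642619   0.         315.82583939]
 [  0.         412.48642619 202.65772944]
 [  0.           0.           1.        ]] [ 2.13599213 -2.17212647  0.17089927] [-0.11079754  0.51709984  1.13911897]
wrist [[309.70691629   0.         324.55779548]
 [  0.         309.70691629 200.20944036]
 [  0.           0.           1.        ]] [-2.30136988  1.73502323  0.27353287] [-0.60019742 -0.03857283  0.38007198]
```

View pics/top0.png

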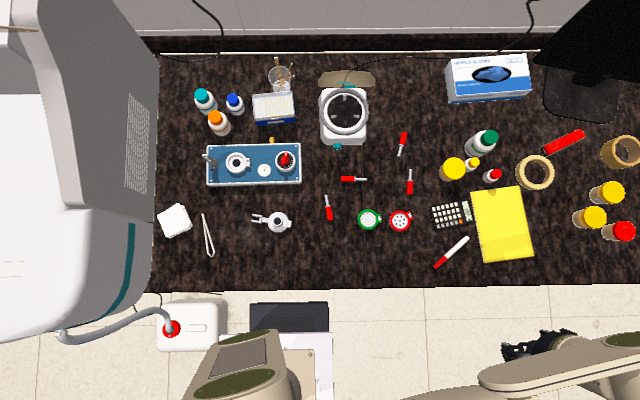

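View pics/scene0.png

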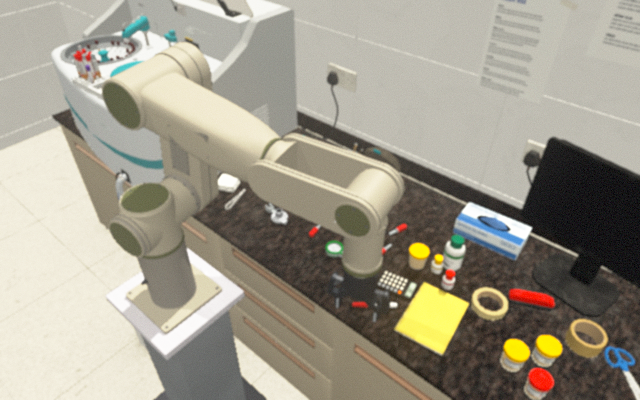

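The top view shows the sampler at about (253,163), with the seat at (238,163), the key at (285,160) and the post at (209,158). The green stage is at (368,219), the red stage at (400,221), the inlet head at (275,221), and four pins lie around (328,207), (353,180), (410,180) and (402,145). No blue or yellow stage is visible.

```bash
cat > h.py <<'E'
from rig import *
import cv2, numpy as np
from scipy.spatial.transform import Rotation as R
def ray(d,u,v,):
    K=d["intrinsics"]; x=(u-K[0,2])/K[0,0]; y=(v-K[1,2])/K[1,1]
    if d.get("fish"):
        r=np.hypot(x,y); s=np.sin(r)/r if r>1e-9 else 1; c=np.array([x*s,y*s,np.cos(r)])
    else: c=np.array([x,y,1.])
    M=cv2.Rodrigues(np.array(d["rvec"],float))[0]; return -M.T@np.ravel(d["tvec"]), M.T@c
def pt(d,u,v,z):
    o,r=ray(d,u,v); return o+r*(z-o[2])/r[2]
def proj(d,p):
    M=cv2.Rodrigues(np.array(d["rvec"],float))[0]; c=M@np.array(p)+np.ravel(d["tvec"]); K=d["intrinsics"]
    if d.get("fish"):
        t=np.arctan2(np.hypot(c[0],c[1]),c[2]); a=np.arctan2(c[1],c[0]); q=t*np.array([np.cos(a),np.sin(a)])
    else: q=c[:2]/c[2]
    return K[:2,:2]@q+K[:2,2]
def grab(n,save=None):
    d=dict(get_image(n)); d["fish"]=n=="wrist"
    if save: cv2.imwrite(f"pics/{save}.png",d["img"])
    return d
def blobs(d,lo,hi,z,amin=8):
    h=cv2.cvtColor(d["img"],cv2.COLOR_BGR2HSV); lo=np.array(lo);hi=np.array(hi)
    m=cv2.inRange(h,lo,hi)
    if lo[0]==0: m|=cv2.inRange(h,np.array([172,lo[1],lo[2]]),np.array([180,255,255]))
    out=[]
    for c in cv2.findContours(m,cv2.RETR_EXTERNAL,cv2.CHAIN_APPROX_NONE)[0]:
        if cv2.contourArea(c)<amin: continue
        (u,v),(w,hh),a=cv2.minAreaRect(c); out.append((round(u,1),round(v,1),round(w),round(hh),round(a),np.round(pt(d,u,v,z)[:3],3),c))
    return out
RED=((0,150,90),(8,255,255)); GREEN=((50,110,60),(80,255,255))
def yaw_of():  # yaw of tool x axis, pointing down assumed
    o=get_obs(); m=R.from_quat(o["orientation"]).as_matrix(); return np.arctan2(m[1,0],m[0,0])
def go(p,yaw=None,z=None):
    """numbers for a move from the current pose to tool pointing down at p, tool x at yaw"""
    o=get_obs(); R0=R.from_quat(o["orientation"]); p=np.array(p,float)
    yaw=yaw_of() if yaw is None else yaw
    R1=R.from_matrix(np.column_stack([[np.cos(yaw),np.sin(yaw),0],[np.sin(yaw),-np.cos(yaw),0],[0,0,-1]]))
    s=R0.inv().apply(p-o["eef_pos"])/.25; t=(R0.inv()*R1).as_rotvec()/np.pi
    print("shift",s.round(4),"turn",t.round(4),"rows>=",round(max(np.linalg.norm(s)*4,np.linalg.norm(t)*180/10.7),1))
def st():
    o=get_obs(); print(round(o["time_s"],2),o["eef_pos"].round(4),"yaw",round(yaw_of(),4),"tilt",R.from_quat(o["orientation"]).as_matrix()[:,2].round(3),"F",o["wrist_force"].round(1),"gap",round(o["finger_gap"],4),"ff",round(o["finger_force"],1))
E
python3 - <<'E'
from h import *
d=grab("top")
for n,c,z in(("red",RED,.01),("green",GREEN,.023)):
    print(n)
    for b in blobs(d,*c,z): print(b[:6])
for n,u,v,z in(("seat",238,163,.052),("key",285,160,.08),("post",209,158,.14),("head",278,222,.041),("fork",258,219,.02),("gauze",174,221,.01),("forc",209,235,.01)): print(n,pt(d,u,v,z).round(3))
cv2.imwrite("pics/top1.png",cv2.resize(d["img"][120:270,160:430],None,fx=2.9,fy=2.9,interpolation=cv2.INTER_CUBIC))
st()
E
```

```text
red
(171.3, 329.2, 15, 18, 60, array([0.17 , 0.289, 0.01 ]))
(439.8, 262.3, 6, 15, 45, array([ 0.341, -0.473,  0.01 ]))
(623.5, 231.0, 20, 23, 90, array([ 0.421, -1.018,  0.01 ]))
(400.7, 220.5, 24, 21, 7, array([ 0.463, -0.366,  0.01 ]))
(329.0, 213.1, 14, 6, 81, array([ 0.488, -0.158,  0.01 ]))
(409.2, 187.4, 7, 14, 6, array([ 0.56 , -0.396,  0.01 ]))
(347.0, 178.0, 12, 6, 0, array([ 0.591, -0.213,  0.01 ]))
(495.5, 173.5, 9, 11, 90, array([ 0.598, -0.655,  0.01 ]))
(284.9, 159.2, 8, 15, 7, array([ 0.651, -0.031,  0.01 ]))
(402.9, 137.5, 6, 13, 14, array([ 0.713, -0.385,  0.01 ]))
(563.8, 141.1, 10, 43, 63, array([ 0.695, -0.87 ,  0.01 ]))
green
(368.4, 218.1, 21, 23, 49, array([ 0.47 , -0.27 ,  0.023]))
(490.5, 136.5, 14, 14, 45, array([ 0.708, -0.643,  0.023]))
seat [0.631 0.101 0.052]
key [ 0.631 -0.035  0.08 ]
post [0.624 0.162 0.14 ]
head [ 0.461 -0.012  0.041]
fork [0.473 0.047 0.02 ]
gauze [0.472 0.291 0.01 ]
forc [0.43  0.189 0.01 ]
0.2 [ 0.1657 -0.5763  0.1973] yaw 0.2798 tilt [-0.     0.001 -1.   ] F [-0.6  0.1  0.2] gap 0.0852 ff 0.0
```

View pics/top1.png

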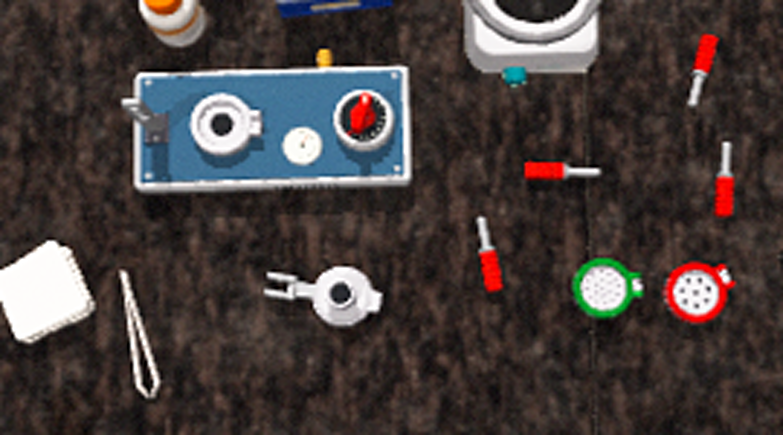

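View pics/wrist0.png

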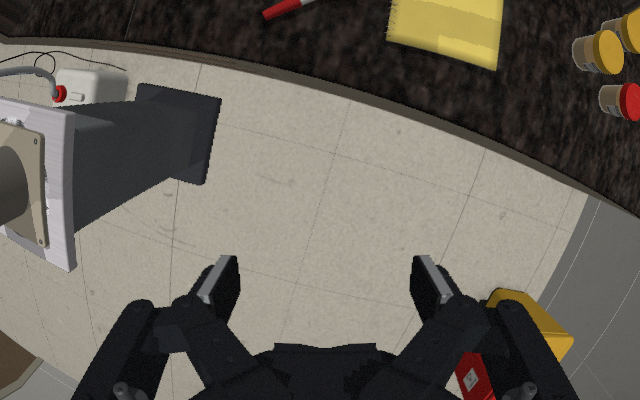

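The crop confirms two stages, green at (603,288) and red at (697,293). The wanted pin is at (488,255) with its tip pointing away from the robot, and the head is at (342,295) with its fork to the left. All are roughly aligned with the sampler. The wrist view shows only floor so far. Next I'll work out the camera offset and go above the green stage.

```bash
python3 - <<'E'
from h import *
d=grab("wrist"); o=get_obs(); Rt=R.from_quat(o["orientation"])
c,_=ray(d,320,200); M=cv2.Rodrigues(np.array(d["rvec"]))[0]
print("cam in tool",Rt.inv().apply(c-o["eef_pos"]).round(3),"axis",Rt.inv().apply(M[2]).round(3),"img x",Rt.inv().apply(M[0]).round(3))
t=grab("top")
def cr(u,v): return 160+u/2.9,120+v/2.9
for n,u,v,z in(("deck FL",137,188,.036),("deck FR",410,184,.036),("deck BR",410,66,.036),("deck BL",137,72,.036),("gc",603,288,.023),("gb",635,285,.02),("rc",697,293,.023),("rb",725,276,.02),("pin tip",481,220,.008),("pin end",493,288,.008),("head",342,293,.041),("forkend",268,283,.02)):
    print(n,pt(t,*cr(u,v),z).round(3))
go((0.47,-0.27,0.2),np.pi/2)
E
```

```text
cam in tool [ 0.079  0.001 -0.175] axis [-0.306 -0.001  0.952] img x [-0.001  1.     0.   ]
deck FL [0.572 0.191 0.036]
deck FR [ 0.572 -0.079  0.036]
deck BR [ 0.693 -0.08   0.036]
deck BL [0.69  0.193 0.036]
gc [ 0.467 -0.269  0.023]
gb [ 0.469 -0.301  0.02 ]
rc [ 0.46  -0.362  0.023]
rb [ 0.477 -0.392  0.02 ]
pin tip [ 0.539 -0.15   0.008]
pin end [ 0.47  -0.16   0.008]
head [ 0.464 -0.011  0.041]
forkend [0.477 0.063 0.02 ]
shift [ 1.5085 -0.842  -0.0089] turn [-2.000e-04 -2.000e-04 -4.109e-01] rows>= 6.9
```

```bash
python3 -m pendant '[{"x":0.2,"y":-0.1,"rz":-0.055},{"x":0.4,"y":-0.2,"rz":-0.11},{"x":0.6,"y":-0.3,"rz":-0.165},{"x":0.8,"y":-0.4,"rz":-0.22},{"x":1,"y":-0.5,"rz":-0.275},{"x":1,"y":-0.56,"rz":-0.33},{"x":1,"y":-0.56,"rz":-0.385},{"x":1,"y":-0.56,"rz":-0.411},{"x":1,"y":-0.56,"rz":-0.411},{"x":1,"y":-0.56,"rz":-0.411}]' 0 40; python3 - <<'E'
from h import *
st(); go((0.467,-0.30,0.2),np.pi/2)
E
```

```text
0.3 [ 0.1657 -0.5765  0.1976] yaw 0.2798 tilt [-0.     0.001 -1.   ] F [-0.3 -0.5 -0.4] gap 0.0855 ff 0.0
shift [ 1.4638 -0.73   -0.009 ] turn [-2.000e-04 -2.000e-04 -4.109e-01] rows>= 6.9validation failed for argument at $[0]...
```

```bash
python3 -m pendant '[{"x":0.2,"y":-0.1,"z":0,"rx":0,"ry":0,"rz":-0.055},{"x":0.4,"y":-0.2,"z":0,"rx":0,"ry":0,"rz":-0.11},{"x":0.6,"y":-0.3,"z":0,"rx":0,"ry":0,"rz":-0.165},{"x":0.8,"y":-0.4,"z":0,"rx":0,"ry":0,"rz":-0.22},{"x":1,"y":-0.5,"z":0,"rx":0,"ry":0,"rz":-0.275},{"x":1,"y":-0.56,"z":0,"rx":0,"ry":0,"rz":-0.33},{"x":1,"y":-0.56,"z":0,"rx":0,"ry":0,"rz":-0.385},{"x":1,"y":-0.56,"z":0,"rx":0,"ry":0,"rz":-0.411},{"x":1,"y":-0.56,"z":0,"rx":0,"ry":0,"rz":-0.411},{"x":1,"y":-0.56,"z":0,"rx":0,"ry":0,"rz":-0.411}]' 0 40; python3 - <<'E'
from h import *
st(); go((0.467,-0.30,0.2),np.pi/2)
E
```

```text
time_s: 1.55
eef_pos: [0.3673, -0.3731, 0.198]
orientation: [0.708, 0.706, 0.0, -0.0]
wrist_force: [-0.1, -0.3, -0.2]
finger_gap: 0.0853
finger_force: 0.0
1.55 [ 0.3673 -0.3731  0.198 ] yaw 1.5689 tilt [ 0.  0. -1.] F [-0.1 -0.3 -0.2] gap 0.0853 ff 0.0
shift [ 0.2931  0.3983 -0.008 ] turn [ 0.     -0.     -0.0006] rows>= 2.0
```

```bash
python3 -m pendant '[{"x":0.1,"y":0.13,"z":0,"rx":0,"ry":0,"rz":0},{"x":0.2,"y":0.27,"z":0,"rx":0,"ry":0,"rz":0},{"x":0.29,"y":0.4,"z":0,"rx":0,"ry":0,"rz":0},{"x":0.29,"y":0.4,"z":0,"rx":0,"ry":0,"rz":0},{"x":0.29,"y":0.4,"z":0,"rx":0,"ry":0,"rz":0},{"x":0.29,"y":0.4,"z":0,"rx":0,"ry":0,"rz":0},{"x":0.29,"y":0.4,"z":0,"rx":0,"ry":0,"rz":0},{"x":0.29,"y":0.4,"z":0,"rx":0,"ry":0,"rz":0},{"x":0.29,"y":0.4,"z":0,"rx":0,"ry":0,"rz":0},{"x":0.29,"y":0.4,"z":0,"rx":0,"ry":0,"rz":0}]'; python3 - <<'E'
from h import *
st(); d=grab("wrist","w1")
for n,c in(("red",RED),("green",GREEN)):
    print(n)
    for b in blobs(d,*c,.023,100): print(b[:6])
E
```

```text
time_s: 2.8
eef_pos: [0.4673, -0.3006, 0.198]
orientation: [0.707, 0.707, -0.0, -0.0]
wrist_force: [-0.5, -0.5, 0.3]
finger_gap: 0.0854
finger_force: 0.0
2.8 [ 0.4673 -0.3006  0.198 ] yaw 1.5709 tilt [-0.  0. -1.] F [-0.5 -0.5  0.3] gap 0.0854 ff 0.0
red
(243.6, 293.6, 15, 11, 41, array([ 0.354, -0.473,  0.023]))
(395.0, 240.5, 30, 15, 6, array([ 0.557, -0.39 ,  0.023]))
(496.0, 230.0, 22, 13, 15, array([ 0.704, -0.379,  0.023]))
(321.0, 222.5, 51, 48, 90, array([ 0.463, -0.364,  0.023]))
(427.3, 100.3, 16, 33, 4, array([ 0.586, -0.215,  0.023]))
(343.0, 49.4, 15, 35, 81, array([ 0.488, -0.161,  0.023]))
green
(466.7, 385.4, 25, 27, 63, array([ 0.744, -0.714,  0.023]))
(325.5, 147.5, 59, 51, 90, array([ 0.469, -0.273,  0.023]))
```

View pics/w1.png

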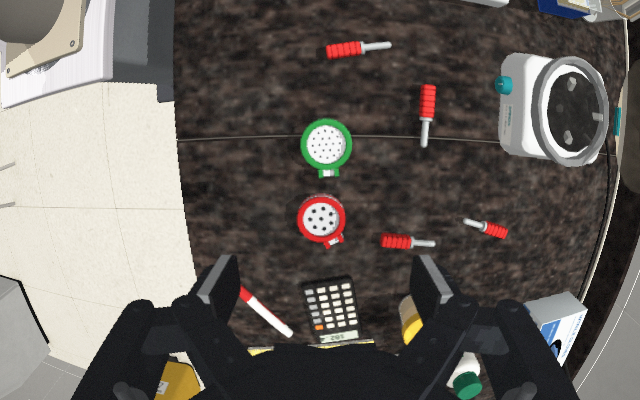

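The wrist picture shows the green stage at (326,145) with its boss at (328,173), and the red stage at (321,220) with its boss at (335,241). The pin is at (358,48). Next I'll fit the rims and boss directions.

```bash
cat >> h.py <<'E'
from scipy.optimize import least_squares
def stage(d,col,near,z0=0.):
    """centre and yaw of a stage whose underside is at z0"""
    near=np.array(near); b=min((b for b in blobs(d,*col,z0+.023,60)),key=lambda b:np.hypot(*(b[5][:2]-near)))
    q=np.array([pt(d,u,v,z0+.023)[:2] for u,v in b[6].reshape(-1,2)])
    f=least_squares(lambda c:np.hypot(*(q-c[:2]).T)-.030,q.mean(0),loss="soft_l1",f_scale=.001); c=f.x
    g=d["img"].min(2).astype(int); S=d["img"].max(2).astype(int)
    w=[]
    for a in np.linspace(-np.pi,np.pi,361)[:-1]:
        n=0
        for r in (.032,.034,.036):
            u,v=np.round(proj(d,[c[0]+r*np.cos(a),c[1]+r*np.sin(a),z0+.021])).astype(int)
            if 0<=u<640 and 0<=v<400: n+=S[v,u]>110
        w.append(n)
    w=np.array(w); A=np.linspace(-np.pi,np.pi,361)[:-1]; m=w>=2
    a=np.angle((np.exp(1j*A)*m).sum())
    return c.round(4), round(a+np.pi/2,3), int(m.sum()), np.abs(f.fun).mean().round(4)
E
python3 - <<'E'
from h import *
d=grab("wrist")
print("g",stage(d,GREEN,(.467,-.27))); print("r",stage(d,RED,(.462,-.364)))
st(); go((.468,-.27,.1),np.pi/2)
E
```

```text
g (array([ 0.4693, -0.2699]), np.float64(0.096), 40, np.float64(0.0016))
r (array([ 0.4635, -0.3618]), np.float64(0.845), 62, np.float64(0.0015))
2.9 [ 0.4673 -0.3005  0.198 ] yaw 1.571 tilt [-0.  0. -1.] F [ 0.4  0.6 -0.2] gap 0.0854 ff 0.0
shift [0.1221 0.0027 0.3919] turn [-0.     -0.      0.0001] rows>= 1.6
```

```bash
python3 -m pendant '[{"x":0.06,"y":0.004,"z":0.15,"rx":0,"ry":0,"rz":-0.012},{"x":0.122,"y":0.008,"z":0.3,"rx":0,"ry":0,"rz":-0.025},{"x":0.122,"y":0.008,"z":0.45,"rx":0,"ry":0,"rz":-0.025},{"x":0.122,"y":0.008,"z":0.58,"rx":0,"ry":0,"rz":-0.025},{"x":0.122,"y":0.008,"z":0.66,"rx":0,"ry":0,"rz":-0.025},{"x":0.122,"y":0.008,"z":0.72,"rx":0,"ry":0,"rz":-0.025},{"x":0.122,"y":0.008,"z":0.76,"rx":0,"ry":0,"rz":-0.025},{"x":0.122,"y":0.008,"z":0.784,"rx":0,"ry":0,"rz":-0.025},{"x":0.122,"y":0.008,"z":0.784,"rx":0,"ry":0,"rz":-0.025},{"x":0.122,"y":0.008,"z":0.784,"rx":0,"ry":0,"rz":-0.025}]'
python3 -m pendant '[{"x":0,"y":0,"z":0,"rx":0,"ry":0,"rz":0},{"x":0,"y":0,"z":0,"rx":0,"ry":0,"rz":0},{"x":0,"y":0,"z":0,"rx":0,"ry":0,"rz":0},{"x":0,"y":0,"z":0,"rx":0,"ry":0,"rz":0},{"x":0,"y":0,"z":0,"rx":0,"ry":0,"rz":0},{"x":0,"y":0,"z":-0.05,"rx":0,"ry":0,"rz":0},{"x":0,"y":0,"z":-0.15,"rx":0,"ry":0,"rz":0},{"x":0,"y":0,"z":-0.3,"rx":0,"ry":0,"rz":0},{"x":0,"y":0,"z":-0.45,"rx":0,"ry":0,"rz":0},{"x":0,"y":0,"z":-0.45,"rx":0,"ry":0,"rz":0}]' 255 40
python3 - <<'E'
from h import *
st(); d=grab("wrist","w2"); o=get_obs()
p=o["eef_pos"]
print(stage(d,GREEN,p[:2],p[2]-.002))
E
```

```text
time_s: 4.15
eef_pos: [0.4698, -0.2704, 0.0027]
orientation: [0.679, 0.734, 0.0, 0.001]
wrist_force: [0.4, 0.3, -0.0]
finger_gap: 0.0855
finger_force: 0.0
time_s: 5.4
eef_pos: [0.472, -0.2719, 0.1197]
orientation: [0.679, 0.734, 0.001, 0.004]
wrist_force: [-0.3, 0.8, 0.6]
finger_gap: -0.0002
finger_force: 0.0
5.4 [ 0.472  -0.2719  0.1197] yaw 1.6496 tilt [ 0.007 -0.005 -1.   ] F [-0.3  0.8  0.6] gap -0.0002 ff 0.0
(array([ 0.4523, -0.2322]), np.float64(0.724), 6, np.float64(0.0087))
```

View pics/w2.png

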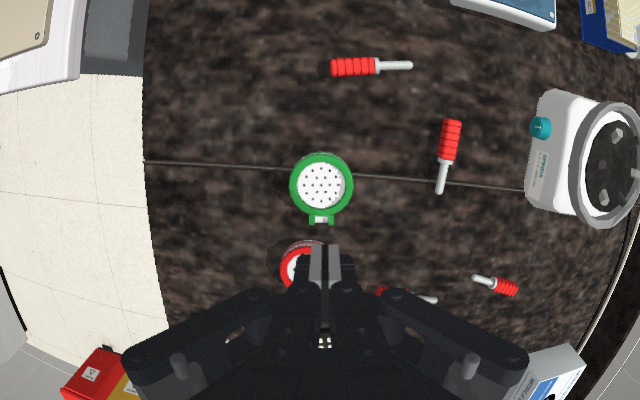

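The grasp missed. The fingers are shut and empty, and the green stage is still on the bench at (321,185). I probably lifted before the fingers had finished closing, so I'll re-measure and check how fast they move.

```bash
python3 -m pendant '[{"x":0,"y":0,"z":0,"rx":0,"ry":0,"rz":0},{"x":0,"y":0,"z":0,"rx":0,"ry":0,"rz":0},{"x":0,"y":0,"z":0,"rx":0,"ry":0,"rz":0},{"x":0,"y":0,"z":0,"rx":0,"ry":0,"rz":0},{"x":0,"y":0,"z":0,"rx":0,"ry":0,"rz":0},{"x":0,"y":0,"z":0,"rx":0,"ry":0,"rz":0},{"x":0,"y":0,"z":0,"rx":0,"ry":0,"rz":0},{"x":0,"y":0,"z":0,"rx":0,"ry":0,"rz":0},{"x":0,"y":0,"z":0,"rx":0,"ry":0,"rz":0},{"x":0,"y":0,"z":0,"rx":0,"ry":0,"rz":0}]' 0 40
python3 - <<'E'
from h import *
st(); d=grab("wrist")
s=stage(d,GREEN,(.468,-.27)); print(s); print("red",stage(d,RED,(.462,-.364)))
go((*s[0],.0),np.pi/2+s[1])
E
```

```text
time_s: 6.7
eef_pos: [0.4693, -0.2701, 0.1145]
orientation: [0.679, 0.734, 0.0, 0.0]
wrist_force: [-0.1, 0.9, -0.9]
finger_gap: 0.0857
finger_force: 0.0
6.7 [ 0.4693 -0.2701  0.1145] yaw 1.6495 tilt [ 0.  0. -1.] F [-0.1  0.9 -0.9] gap 0.0857 ff 0.0
(array([ 0.4693, -0.2699]), np.float64(0.096), 42, np.float64(0.0017))
red (array([ 0.4633, -0.361 ]), np.float64(2.55), 124, np.float64(0.0017))
shift [5.000e-04 1.000e-04 4.579e-01] turn [-0.     -0.     -0.0055] rows>= 1.8
```

```bash
python3 -m pendant '[{"x":0,"y":0,"z":0.15,"rx":0,"ry":0,"rz":-0.005},{"x":0,"y":0,"z":0.27,"rx":0,"ry":0,"rz":-0.005},{"x":0,"y":0,"z":0.36,"rx":0,"ry":0,"rz":-0.005},{"x":0,"y":0,"z":0.42,"rx":0,"ry":0,"rz":-0.005},{"x":0,"y":0,"z":0.45,"rx":0,"ry":0,"rz":-0.005},{"x":0,"y":0,"z":0.45,"rx":0,"ry":0,"rz":-0.005},{"x":0,"y":0,"z":0.45,"rx":0,"ry":0,"rz":-0.005},{"x":0,"y":0,"z":0.45,"rx":0,"ry":0,"rz":-0.005},{"x":0,"y":0,"z":0.45,"rx":0,"ry":0,"rz":-0.005},{"x":0,"y":0,"z":0.45,"rx":0,"ry":0,"rz":-0.005}]'
python3 -m pendant '[{"x":0,"y":0,"z":0,"rx":0,"ry":0,"rz":0},{"x":0,"y":0,"z":0,"rx":0,"ry":0,"rz":0},{"x":0,"y":0,"z":0,"rx":0,"ry":0,"rz":0},{"x":0,"y":0,"z":0,"rx":0,"ry":0,"rz":0},{"x":0,"y":0,"z":0,"rx":0,"ry":0,"rz":0},{"x":0,"y":0,"z":0,"rx":0,"ry":0,"rz":0},{"x":0,"y":0,"z":0,"rx":0,"ry":0,"rz":0},{"x":0,"y":0,"z":0,"rx":0,"ry":0,"rz":0},{"x":0,"y":0,"z":0,"rx":0,"ry":0,"rz":0},{"x":0,"y":0,"z":0,"rx":0,"ry":0,"rz":0}]' 255 40

```

```text
time_s: 8.0
eef_pos: [0.4694, -0.2701, 0.0022]
orientation: [0.673, 0.74, 0.0, 0.0]
wrist_force: [1.4, 0.4, 0.4]
finger_gap: 0.085
finger_force: 0.0
time_s: 9.25
eef_pos: [0.4693, -0.27, 0.002]
orientation: [0.673, 0.74, 0.0, -0.0]
wrist_force: [-0.1, 0.1, 0.0]
finger_gap: 0.0002
finger_force: 0.0
```

```bash
python3 - <<'E'
from h import *
d=grab("wrist","w3"); o=get_obs(); print(proj(d,o["eef_pos"])); print([b[:6] for b in blobs(d,*GREEN,.023,60)])
t=grab("top"); print([b[:6] for b in blobs(t,*GREEN,.023,20)])
E
```

```text
[323.89535872 232.26024057]
[(323.4, 236.2, 85, 105, 89, array([ 0.468, -0.263,  0.023]))]
[(361.6, 221.1, 19, 8, 69, array([ 0.462, -0.25 ,  0.023])), (490.5, 136.5, 14, 14, 45, array([ 0.708, -0.643,  0.023]))]
```

View pics/w3.png

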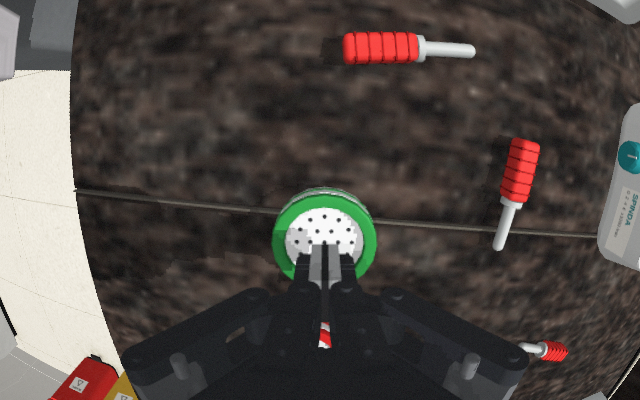

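The fingers are shut over the stage's face at about (325,245), not around the disc. I'll check the height at which the tips really sit.

```bash
python3 - <<'E'
from h import *
d=grab("wrist"); o=get_obs(); e=o["eef_pos"]; print(e)
for z in (-.01,0,.01,.02,.03,.04): print(z,proj(d,[e[0],e[1],e[2]+z]).round(1))
b=[b for b in blobs(d,*GREEN,.023,60)][0]
for z in (0.0,.01,.023,.035):
    q=np.array([pt(d,u,v,z)[:2] for u,v in b[6].reshape(-1,2)]); q=q[q[:,1]>e[1]]
    f=least_squares(lambda c:np.hypot(*(q-c[:2]).T)-c[2],[*q.mean(0),.03],loss="soft_l1",f_scale=.001); print(z,f.x.round(4))
cv2.imwrite("pics/w3c.png",cv2.resize(d["img"][180:300,250:400],None,fx=5,fy=5,interpolation=cv2.INTER_CUBIC))
E
```

```text
[ 0.46932484 -0.27003021  0.00198454]
-0.01 [323.9 226. ]
0 [323.9 232.2]
0.01 [323.8 239. ]
0.02 [323.8 246.5]
0.03 [323.7 254.9]
0.04 [323.7 264.2]
0.0 [ 0.4701 -0.2812  0.0338]
0.01 [ 0.4697 -0.2753  0.031 ]
0.023 [ 0.4692 -0.2682  0.028 ]
0.035 [ 0.4687 -0.2615  0.0251]
```

View pics/w3c.png

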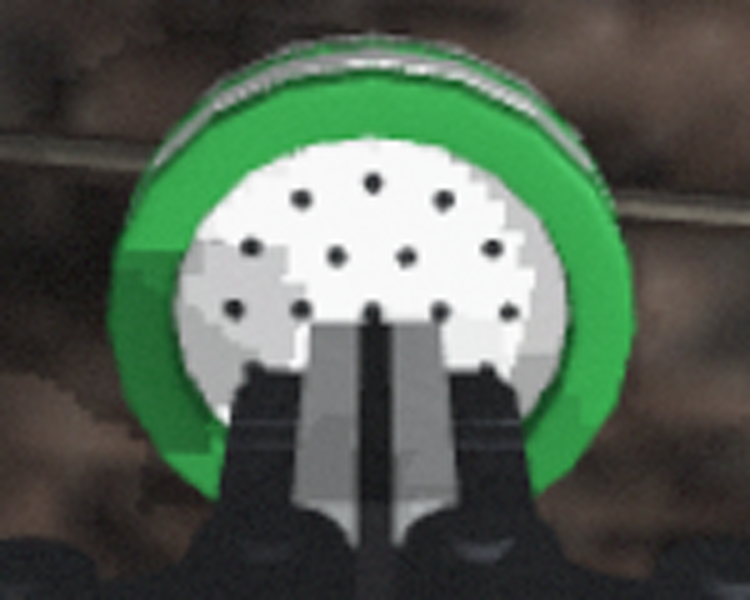

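The tips seem to be about 17 mm higher than reported. A second view lets me triangulate the stage's height in the wrist camera's frame.

```bash
cat >> h.py <<'E'
def plate(d):
    """centroid of white face inside green rim"""
    b=max(blobs(d,*GREEN,.023,60),key=lambda b:cv2.contourArea(b[6])*(abs(b[0]-320)<150)); m=np.zeros(d["img"].shape[:2],np.uint8); cv2.drawContours(m,[b[6]],-1,255,-1)
    h=cv2.cvtColor(d["img"],cv2.COLOR_BGR2HSV); m&=cv2.inRange(h,(0,0,150),(180,60,255))
    c=max(cv2.findContours(m,cv2.RETR_EXTERNAL,cv2.CHAIN_APPROX_NONE)[0],key=cv2.contourArea)
    return cv2.fitEllipse(cv2.convexHull(c))[0]
def tri(L):
    A=np.zeros((3,3));B=np.zeros(3)
    for o,r in L:
        r=r/np.linalg.norm(r); P=np.eye(3)-np.outer(r,r); A+=P; B+=P@o
    return np.linalg.solve(A,B)
E
python3 -m pendant '[{"x":0,"y":0,"z":-0.1,"rx":0,"ry":0,"rz":0},{"x":0,"y":0,"z":-0.3,"rx":0,"ry":0,"rz":0},{"x":0,"y":0,"z":-0.45,"rx":0,"ry":0,"rz":0},{"x":-0.2,"y":0,"z":-0.45,"rx":0,"ry":0,"rz":0},{"x":-0.4,"y":0,"z":-0.45,"rx":0,"ry":0,"rz":0},{"x":-0.5,"y":0,"z":-0.45,"rx":0,"ry":0,"rz":0},{"x":-0.5,"y":0,"z":-0.45,"rx":0,"ry":0,"rz":0},{"x":-0.5,"y":0,"z":-0.45,"rx":0,"ry":0,"rz":0},{"x":-0.5,"y":0,"z":-0.45,"rx":0,"ry":0,"rz":0},{"x":-0.5,"y":0,"z":-0.45,"rx":0,"ry":0,"rz":0}]' 0 40
python3 - <<'E'
from h import *
import pickle
d=grab("wrist","w4"); u=plate(d); t=grab("top"); 
print(u, stage(d,GREEN,(.468,-.27)), ray(d,0,0)[0].round(3))
ut=plate(t); print("top",ut,pt(t,*ut,.017))
print("wrist+top",tri([ray(d,*u),ray(t,*ut)]))
pickle.dump(ray(d,*u),open("r.pkl","wb"))
E
python3 -m pendant '[{"x":0.2,"y":0,"z":0,"rx":0,"ry":0,"rz":0},{"x":0.4,"y":0,"z":0,"rx":0,"ry":0,"rz":0},{"x":0.5,"y":0,"z":0,"rx":0,"ry":0,"rz":0},{"x":0.5,"y":0,"z":0,"rx":0,"ry":0,"rz":0},{"x":0.5,"y":0,"z":0,"rx":0,"ry":0,"rz":0},{"x":0.5,"y":0,"z":0,"rx":0,"ry":0,"rz":0},{"x":0.5,"y":0,"z":0,"rx":0,"ry":0,"rz":0},{"x":0.5,"y":0,"z":0,"rx":0,"ry":0,"rz":0},{"x":0.5,"y":0,"z":0,"rx":0,"ry":0,"rz":0},{"x":0.5,"y":0,"z":0,"rx":0,"ry":0,"rz":0}]'
python3 - <<'E'
from h import *
import pickle
d=grab("wrist","w5"); u=plate(d); print(u, stage(d,GREEN,(.468,-.27)))
print("wrist+wrist",tri([ray(d,*u),pickle.load(open("r.pkl","rb"))])); st()
E
```

```text
time_s: 10.65
eef_pos: [0.4813, -0.3937, 0.1147]
orientation: [0.673, 0.74, 0.0, 0.0]
wrist_force: [0.3, -0.2, -0.1]
finger_gap: 0.0853
finger_force: 0.0
(323.6777038574219, 50.718406677246094) (array([ 0.4694, -0.2708]), np.float64(0.087), 41, np.float64(0.0015)) [ 0.475 -0.317  0.29 ]
top (367.67034912109375, 218.7701416015625) [ 0.46871675 -0.26896978  0.017     ]
wrist+top [ 0.4690786  -0.26924873  0.01470413]
time_s: 12.0
eef_pos: [0.4693, -0.2701, 0.1145]
orientation: [0.673, 0.74, -0.0, -0.0]
wrist_force: [-0.6, 0.7, 0.0]
finger_gap: 0.0854
finger_force: 0.0
(323.95904541015625, 188.88034057617188) (array([ 0.4693, -0.27  ]), np.float64(0.079), 42, np.float64(0.0016))
wrist+wrist [ 0.46917803 -0.2696307   0.01715917]
12.05 [ 0.4693 -0.2701  0.1145] yaw 1.6652 tilt [-0.  0. -1.] F [ 0.1 -0.4  0.8] gap 0.0856 ff 0.0
```

The stage triangulates to z = 17 mm, so the cameras are right. The open pads' tip corner sits about 42 mm behind the reported TCP, where 13 mm is stated, so the real fingertips are roughly 27 mm farther back. I'll go lower to suit.

```bash
python3 -m pendant '[{"x":0,"y":0,"z":0.15,"rx":0,"ry":0,"rz":0},{"x":0,"y":0,"z":0.3,"rx":0,"ry":0,"rz":0},{"x":0,"y":0,"z":0.4,"rx":0,"ry":0,"rz":0},{"x":0,"y":0,"z":0.46,"rx":0,"ry":0,"rz":0},{"x":0,"y":0,"z":0.5,"rx":0,"ry":0,"rz":0},{"x":0,"y":0,"z":0.52,"rx":0,"ry":0,"rz":0},{"x":0,"y":0,"z":0.53,"rx":0,"ry":0,"rz":0},{"x":0,"y":0,"z":0.538,"rx":0,"ry":0,"rz":0},{"x":0,"y":0,"z":0.546,"rx":0,"ry":0,"rz":0},{"x":0,"y":0,"z":0.546,"rx":0,"ry":0,"rz":0}]'
python3 -m pendant '[{"x":0,"y":0,"z":0,"rx":0,"ry":0,"rz":0},{"x":0,"y":0,"z":0,"rx":0,"ry":0,"rz":0},{"x":0,"y":0,"z":0,"rx":0,"ry":0,"rz":0},{"x":0,"y":0,"z":0,"rx":0,"ry":0,"rz":0},{"x":0,"y":0,"z":0,"rx":0,"ry":0,"rz":0},{"x":0,"y":0,"z":0,"rx":0,"ry":0,"rz":0},{"x":0,"y":0,"z":0,"rx":0,"ry":0,"rz":0},{"x":0,"y":0,"z":0,"rx":0,"ry":0,"rz":0},{"x":0,"y":0,"z":0,"rx":0,"ry":0,"rz":0},{"x":0,"y":0,"z":0,"rx":0,"ry":0,"rz":0}]' 255 40
python3 -c "
from h import *
grab('wrist','w6')"
```

```text
time_s: 13.3
eef_pos: [0.4693, -0.2701, -0.022]
orientation: [0.673, 0.74, -0.0, 0.0]
wrist_force: [0.6, 0.5, 0.1]
finger_gap: 0.0856
finger_force: 0.0
time_s: 14.55
eef_pos: [0.4696, -0.2703, -0.0214]
orientation: [0.673, 0.74, 0.0, 0.0]
wrist_force: [-2.4, 1.4, 5.7]
finger_gap: 0.057
finger_force: 50.8
```

View pics/w6.png

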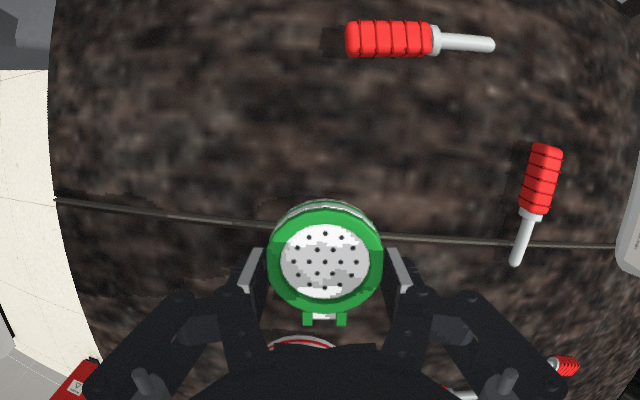

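The stage is held: the gap is 57 mm with 51 N, and the stage sits centred between the pads at (325,260). Next I'll lift, travel towards the seat, and measure the seat from close by.

```bash
python3 -m pendant '[{"x":0,"y":0,"z":-0.08,"rx":0,"ry":0,"rz":0},{"x":0,"y":0,"z":-0.2,"rx":0,"ry":0,"rz":0},{"x":0,"y":0,"z":-0.4,"rx":0,"ry":0,"rz":0},{"x":0.1,"y":0.06,"z":-0.6,"rx":0,"ry":0,"rz":0.006},{"x":0.25,"y":0.12,"z":-0.76,"rx":0,"ry":0,"rz":0.012},{"x":0.45,"y":0.2,"z":-0.76,"rx":0,"ry":0,"rz":0.018},{"x":0.65,"y":0.3,"z":-0.76,"rx":0,"ry":0,"rz":0.024},{"x":0.8,"y":0.4,"z":-0.76,"rx":0,"ry":0,"rz":0.03},{"x":0.95,"y":0.6,"z":-0.76,"rx":0,"ry":0,"rz":0.03},{"x":1.0,"y":0.72,"z":-0.76,"rx":0,"ry":0,"rz":0.03}]'
python3 - <<'E'
from h import *
st(); d=grab("wrist","w7"); print(proj(d,(.631,.1,.052)))
E
```

```text
time_s: 15.85
eef_pos: [0.6261, -0.0013, 0.1675]
orientation: [0.706, 0.708, 0.0, -0.0]
wrist_force: [0.3, -0.9, -2.0]
finger_gap: 0.0568
finger_force: 58.8
15.85 [ 0.6261 -0.0013  0.1675] yaw 1.5735 tilt [-0.     0.001 -1.   ] F [ 0.3 -0.9 -2. ] gap 0.0568 ff 58.8
[329.54685315  78.60127919]
```

View pics/w7.png

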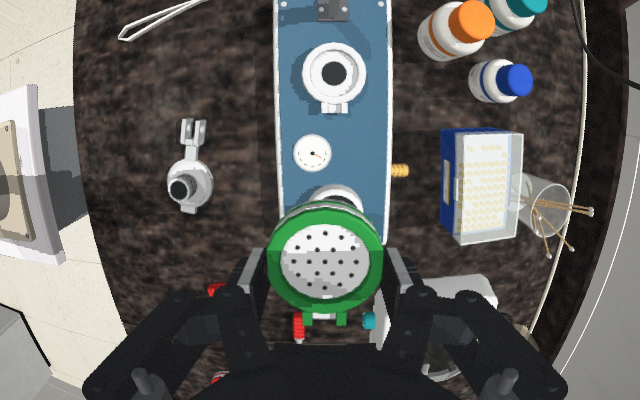

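Picture w7 shows the green stage level in the grip. The seat is at (334,73) with its boss at (334,107), and the deck edges run nearly along the image's columns. The head's neck is at (182,190) and its fork at (193,130).

```bash
cat >> h.py <<'E'
def hole(d,p,z,win=40,thr=70):
    u,v=np.round(proj(d,(*p,z))).astype(int); a,b=max(v-win,0),max(u-win,0)
    g=d["img"][a:v+win,b:u+win].max(2); m=(g<thr).astype(np.uint8)*255
    C=[c for c in cv2.findContours(m,cv2.RETR_EXTERNAL,cv2.CHAIN_APPROX_NONE)[0] if cv2.contourArea(c)>60]
    c=min(C,key=lambda c:np.hypot(*(c.reshape(-1,2).mean(0)-(u-b,v-a)))); (x,y),ax,_=cv2.fitEllipse(c)
    return pt(d,x+b,y+a,z)[:2].round(4),np.round((x+b,y+a,*ax),1)
def rimfit(d,p,z,r,win=60,thr=150):
    """white disc outline: robust circle of radius r at height z"""
    u,v=np.round(proj(d,(*p,z))).astype(int); a,b=max(v-win,0),max(u-win,0)
    h=cv2.cvtColor(d["img"][a:v+win,b:u+win],cv2.COLOR_BGR2HSV); m=cv2.inRange(h,(0,0,thr),(180,60,255))
    q=np.array([pt(d,x+b,y+a,z)[:2] for y,x in np.argwhere(m)]); q=q[np.hypot(*(q-p).T)<.045]
    n=np.round((q-p)*1000).astype(int); 
    ang=np.arctan2(*(q-p).T[::-1]); rr=np.hypot(*(q-p).T); E=[]
    for k in np.linspace(-np.pi,np.pi,73)[:-1]:
        s=np.abs(np.angle(np.exp(1j*(ang-k))))<.05
        if s.any(): E.append(q[s][rr[s].argmax()])
    E=np.array(E); f=least_squares(lambda c:np.hypot(*(E-c).T)-r,p,loss="soft_l1",f_scale=.001); return f.x.round(4),np.median(np.abs(f.fun)).round(4)
E
python3 - <<'E'
from h import *
d=grab("wrist")
print("hole",hole(d,(.631,.1),.046)); print("rim",rimfit(d,np.array((.633,.102)),.052,.0305))
h=cv2.cvtColor(d["img"],cv2.COLOR_BGR2HSV); m=cv2.inRange(h,(98,80,50),(112,200,200))
L=[];Rr=[]
for v in range(20,180,4):
    x=np.flatnonzero(m[v,270:400])+270
    if len(x)>40: L.append(pt(d,x[0],v,.036)[:2]); Rr.append(pt(d,x[-1],v,.036)[:2])
for q in (np.array(L),np.array(Rr)):
    f=np.polyfit(q[:,1],q[:,0],1); r=q[:,0]-np.polyval(f,q[:,1]); k=abs(r)<.002; f=np.polyfit(q[k,1],q[k,0],1); print("edge yaw",-np.arctan(f[0]).round(4),"x at y=.1",np.polyval(f,.1).round(4),k.sum())
E
```

```text
hole (array([0.6347, 0.1059]), array([331.2,  74.1,  22.1,  22.4]))
rim (array([0.635 , 0.1047]), np.float64(0.0009))
edge yaw 0.013 x at y=.1 0.5823 40
edge yaw 0.0135 x at y=.1 0.6873 40
```

```bash
python3 -m pendant '[{"x":0.1,"y":0.02,"z":0.05,"rx":0,"ry":0,"rz":-0.003},{"x":0.2,"y":0.036,"z":0.1,"rx":0,"ry":0,"rz":-0.003},{"x":0.245,"y":0.036,"z":0.11,"rx":0,"ry":0,"rz":-0.003},{"x":0.245,"y":0.036,"z":0.11,"rx":0,"ry":0,"rz":-0.003},{"x":0.245,"y":0.036,"z":0.11,"rx":0,"ry":0,"rz":-0.003},{"x":0.245,"y":0.036,"z":0.11,"rx":0,"ry":0,"rz":-0.003},{"x":0.245,"y":0.036,"z":0.11,"rx":0,"ry":0,"rz":-0.003},{"x":0.245,"y":0.036,"z":0.11,"rx":0,"ry":0,"rz":-0.003},{"x":0.245,"y":0.036,"z":0.11,"rx":0,"ry":0,"rz":-0.003},{"x":0.245,"y":0.036,"z":0.11,"rx":0,"ry":0,"rz":-0.003}]'
python3 - <<'E'
from h import *
st(); d=grab("wrist","w8"); e=get_obs()["eef_pos"]
print("hole",hole(d,(.635,.105),.046)); print("rim",rimfit(d,np.array((.635,.105)),.052,.0305))
print("held",stage(d,GREEN,e[:2],e[2]+.022))
E
```

```text
time_s: 17.2
eef_pos: [0.6339, 0.0571, 0.1405]
orientation: [0.704, 0.711, -0.0, -0.0]
wrist_force: [0.4, 0.1, -1.6]
finger_gap: 0.0571
finger_force: 58.8
17.2 [0.6339 0.0571 0.1405] yaw 1.5804 tilt [-0. -0. -1.] F [ 0.4  0.1 -1.6] gap 0.0571 ff 58.8
hole (array([0.6346, 0.106 ]), array([325.3, 136.4,  24.3,  24.8]))
rim (array([0.635 , 0.1055]), np.float64(0.0008))
held (array([0.6344, 0.0584]), np.float64(2.891), 202, np.float64(0.0017))
```

```bash
python3 -m pendant '[{"x":0.08,"y":0.002,"z":0,"rx":0,"ry":0,"rz":-0.001},{"x":0.16,"y":0.004,"z":0,"rx":0,"ry":0,"rz":-0.001},{"x":0.192,"y":0.004,"z":0.05,"rx":0,"ry":0,"rz":-0.001},{"x":0.192,"y":0.004,"z":0.15,"rx":0,"ry":0,"rz":-0.001},{"x":0.192,"y":0.004,"z":0.25,"rx":0,"ry":0,"rz":-0.001},{"x":0.192,"y":0.004,"z":0.32,"rx":0,"ry":0,"rz":-0.001},{"x":0.192,"y":0.004,"z":0.36,"rx":0,"ry":0,"rz":-0.001},{"x":0.192,"y":0.004,"z":0.38,"rx":0,"ry":0,"rz":-0.001},{"x":0.192,"y":0.004,"z":0.4,"rx":0,"ry":0,"rz":-0.001},{"x":0.192,"y":0.004,"z":0.41,"rx":0,"ry":0,"rz":-0.001}]'
python3 -m pendant '[{"x":0,"y":0,"z":0.008,"rx":0,"ry":0,"rz":0},{"x":0,"y":0,"z":0.016,"rx":0,"ry":0,"rz":0},{"x":0,"y":0,"z":0.024,"rx":0,"ry":0,"rz":0},{"x":0,"y":0,"z":0.03,"rx":0,"ry":0,"rz":0},{"x":0,"y":0,"z":0.036,"rx":0,"ry":0,"rz":0},{"x":0,"y":0,"z":0.042,"rx":0,"ry":0,"rz":0},{"x":0,"y":0,"z":0.046,"rx":0,"ry":0,"rz":0},{"x":0,"y":0,"z":0.05,"rx":0,"ry":0,"rz":0},{"x":0,"y":0,"z":0.05,"rx":0,"ry":0,"rz":0},{"x":0,"y":0,"z":0.05,"rx":0,"ry":0,"rz":0}]'; python3 -c "
from h import *
st()"
```

```text
time_s: 18.5
eef_pos: [0.6349, 0.1051, 0.0384]
orientation: [0.703, 0.712, 0.0, 0.0]
wrist_force: [-0.2, 0.5, -1.7]
finger_gap: 0.057
finger_force: 58.8
time_s: 19.75
eef_pos: [0.6345, 0.1051, 0.0257]
orientation: [0.703, 0.712, 0.0, 0.0]
wrist_force: [-1.5, -0.2, 1.4]
finger_gap: 0.057
finger_force: 59.4
19.75 [0.6345 0.1051 0.0257] yaw 1.5836 tilt [ 0.  0. -1.] F [-1.5 -0.2  1.4] gap 0.057 ff 59.4
```

Light contact comes at the expected height. I'll release, rise, and check how the stage sits.

```bash
python3 -m pendant '[{"x":0,"y":0,"z":0.006,"rx":0,"ry":0,"rz":0},{"x":0,"y":0,"z":0.006,"rx":0,"ry":0,"rz":0},{"x":0,"y":0,"z":0.006,"rx":0,"ry":0,"rz":0},{"x":0,"y":0,"z":0.006,"rx":0,"ry":0,"rz":0},{"x":0,"y":0,"z":0.006,"rx":0,"ry":0,"rz":0},{"x":0,"y":0,"z":0.0,"rx":0,"ry":0,"rz":0},{"x":0,"y":0,"z":-0.1,"rx":0,"ry":0,"rz":0},{"x":0,"y":0,"z":-0.3,"rx":0,"ry":0,"rz":0},{"x":-0.1,"y":0,"z":-0.5,"rx":0,"ry":0,"rz":0},{"x":-0.2,"y":0,"z":-0.5,"rx":0,"ry":0,"rz":0}]' 0 40
python3 - <<'E'
from h import *
st(); d=grab("wrist","w9"); 
print("placed",stage(d,GREEN,(.635,.106),.047)); u=plate(d); t=grab("top"); ut=plate(t); print(pt(d,*u,.064),"tri",tri([ray(d,*u),ray(t,*ut)]))
go((.463,-.34,.12),np.pi/2+.59)
u,v=map(int,u); cv2.imwrite("pics/w9c.png",cv2.resize(d["img"][max(v-80,0):v+80,u-100:u+100],None,fx=4,fy=4,interpolation=cv2.INTER_CUBIC))
E
```

```text
time_s: 21.0
eef_pos: [0.6388, 0.0549, 0.1574]
orientation: [0.702, 0.712, 0.004, 0.004]
wrist_force: [0.5, -0.6, -0.2]
finger_gap: 0.0852
finger_force: 0.0
21.0 [0.6388 0.0549 0.1574] yaw 1.5845 tilt [ 0.01  0.   -1.  ] F [ 0.5 -0.6 -0.2] gap 0.0852 ff 0.0
placed (array([0.6351, 0.1049]), np.float64(2.356), 360, np.float64(0.0016))Traceback (most recent call last):
  File "<stdin>", line 3, in <module>
  File "h.py", line 64, in plate
    c=max(cv2.findContours(m,cv2.RETR_EXTERNAL,cv2.CHAIN_APPROX_NONE)[0],key=cv2.contourArea)
ValueError: max() iterable argument is empty
```

```bash
cat >> h.py <<'E'
def ringfit(d,col,p,z):
    """free-radius circle of coloured rim at height z -> centre, radius, residual; radius .030 means height right"""
    b=min((b for b in blobs(d,*col,z,60)),key=lambda b:np.hypot(*(b[5][:2]-np.array(p))))
    h=cv2.convexHull(b[6]).reshape(-1,2); q=np.array([pt(d,u,v,z)[:2] for u,v in b[6].reshape(-1,2)])
    f=least_squares(lambda c:np.hypot(*(q-c[:2]).T)-c[2],[*p,.03],loss="soft_l1",f_scale=.0005); return f.x.round(4),np.median(np.abs(f.fun)).round(4),b[:5]
E
python3 - <<'E'
from h import *
d=grab("wrist","w10"); st(); print("placed",stage(d,GREEN,(.635,.106),.047),ringfit(d,GREEN,(.635,.106),.07))
go((.463,-.35,.12),np.pi/2+.59)
E
```

```text
21.15 [0.6353 0.0541 0.151 ] yaw 1.5817 tilt [ 0.001  0.    -1.   ] F [-0.   0.3 -0. ] gap 0.0856 ff 0.0
placed (array([0.6351, 0.1049]), np.float64(2.356), 360, np.float64(0.0016)) (array([0.6351, 0.1054, 0.0294]), np.float64(0.0004), (323.0, 137.5, 79, 70, 90))
shift [-1.6088 -0.707   0.1234] turn [ 2.000e-04  1.000e-04 -1.843e-01] rows>= 7.0
```

The green stage is at (0.635, 0.105), concentric with the seat. The contact height means its lug is in the notch. Now the red stage.

```bash
python3 -m pendant '[{"x":-0.1,"y":-0.05,"z":0,"rx":0,"ry":0,"rz":0},{"x":-0.25,"y":-0.15,"z":0,"rx":0,"ry":0,"rz":-0.02},{"x":-0.4,"y":-0.25,"z":0,"rx":0,"ry":0,"rz":-0.04},{"x":-0.6,"y":-0.35,"z":0,"rx":0,"ry":0,"rz":-0.07},{"x":-0.8,"y":-0.43,"z":0,"rx":0,"ry":0,"rz":-0.1},{"x":-1,"y":-0.5,"z":0,"rx":0,"ry":0,"rz":-0.13},{"x":-1,"y":-0.65,"z":0,"rx":0,"ry":0,"rz":-0.16},{"x":-1,"y":-0.707,"z":0.05,"rx":0,"ry":0,"rz":-0.184},{"x":-1,"y":-0.707,"z":0.1,"rx":0,"ry":0,"rz":-0.184},{"x":-1,"y":-0.707,"z":0.12,"rx":0,"ry":0,"rz":-0.184}]'
python3 - <<'E'
from h import *
go((.463,-.35,.12),np.pi/2+.59)
E
```

```text
time_s: 22.4
eef_pos: [0.4614, -0.1962, 0.119]
orientation: [0.471, 0.882, 0.0, -0.001]
wrist_force: [-0.2, -0.1, 0.0]
finger_gap: 0.0853
finger_force: 0.0
shift [-0.5146 -0.3369 -0.0047] turn [-0.0002 -0.0006 -0.0001] rows>= 2.5
```

```bash
python3 -m pendant '[{"x":-0.17,"y":-0.11,"z":0,"rx":0,"ry":0,"rz":0},{"x":-0.35,"y":-0.23,"z":0,"rx":0,"ry":0,"rz":0},{"x":-0.48,"y":-0.31,"z":0,"rx":0,"ry":0,"rz":0},{"x":-0.515,"y":-0.337,"z":0,"rx":0,"ry":0,"rz":0},{"x":-0.515,"y":-0.337,"z":0,"rx":0,"ry":0,"rz":0},{"x":-0.515,"y":-0.337,"z":0,"rx":0,"ry":0,"rz":0},{"x":-0.515,"y":-0.337,"z":0,"rx":0,"ry":0,"rz":0},{"x":-0.515,"y":-0.337,"z":0,"rx":0,"ry":0,"rz":0},{"x":-0.515,"y":-0.337,"z":0,"rx":0,"ry":0,"rz":0},{"x":-0.515,"y":-0.337,"z":0,"rx":0,"ry":0,"rz":0}]'
python3 - <<'E'
from h import *
st(); d=grab("wrist","w11"); f=ringfit(d,RED,(.463,-.362),.023); print(f); c=f[0][:2]
# boss: bright (aluminium or red) pixels between 31.5 and 37.5 mm
img=d["img"].astype(int)
for lo,hi in((.0325,.0375),(.0335,.037)):
  for zz in(.017,.022):
    A=[]
    for a in np.radians(np.arange(-180,180,1)):
        s=[]
        for r in np.linspace(lo,hi,5):
            u,v=np.round(proj(d,[c[0]+r*np.cos(a),c[1]+r*np.sin(a),zz])).astype(int); s.append(img[min(v,399),u].max()>120)
        A.append(np.mean(s)>.7)
    A=np.flatnonzero(A)-180; print(zz,len(A),A[:1],A[-1:],np.median(A),np.radians(np.median(A))+np.pi/2)
u,v,=map(int,proj(d,(*c,.02))); cv2.imwrite("pics/w11c.png",cv2.resize(d["img"][max(v-60,0):v+60,u-75:u+75],None,fx=5,fy=5,interpolation=cv2.INTER_CUBIC))
E
```

```text
time_s: 23.65
eef_pos: [0.4633, -0.3509, 0.1206]
orientation: [0.471, 0.882, -0.0, 0.0]
wrist_force: [-0.8, 0.2, -0.6]
finger_gap: 0.0852
finger_force: 0.0
23.65 [ 0.4633 -0.3509  0.1206] yaw 2.1617 tilt [ 0. -0. -1.] F [-0.8  0.2 -0.6] gap 0.0852 ff 0.0
(array([ 0.4632, -0.3616,  0.0297]), np.float64(0.0005), (318.0, 201.5, 69, 64, 90))
0.017 39 [-81] [-43] -62.0 0.4886921905584123
0.022 21 [-81] [-43] -53.0 0.6457718232379019
0.017 40 [-82] [-43] -62.5 0.4799655442984405
0.022 21 [-81] [-43] -53.0 0.6457718232379019
```

View pics/w11c.png

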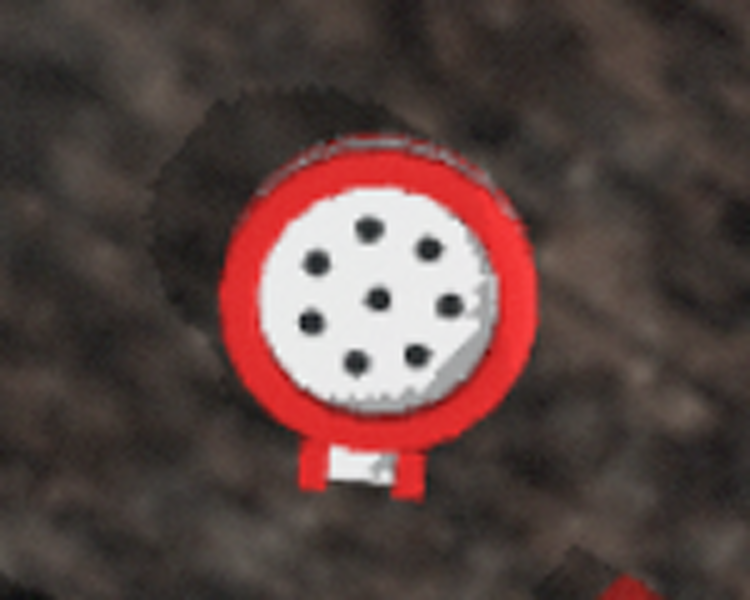

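Picture w11c shows the red stage with its boss straight below at (363,470), giving a stage yaw of about 0.485. Next I'll grasp it.

```bash
python3 -m pendant '[{"x":-0.02,"y":-0.012,"z":0.1,"rx":0,"ry":0,"rz":0.017},{"x":-0.035,"y":-0.024,"z":0.22,"rx":0,"ry":0,"rz":0.034},{"x":-0.035,"y":-0.024,"z":0.34,"rx":0,"ry":0,"rz":0.034},{"x":-0.035,"y":-0.024,"z":0.44,"rx":0,"ry":0,"rz":0.034},{"x":-0.035,"y":-0.024,"z":0.5,"rx":0,"ry":0,"rz":0.034},{"x":-0.035,"y":-0.024,"z":0.54,"rx":0,"ry":0,"rz":0.034},{"x":-0.035,"y":-0.024,"z":0.56,"rx":0,"ry":0,"rz":0.034},{"x":-0.035,"y":-0.024,"z":0.57,"rx":0,"ry":0,"rz":0.034},{"x":-0.035,"y":-0.024,"z":0.57,"rx":0,"ry":0,"rz":0.034},{"x":-0.035,"y":-0.024,"z":0.57,"rx":0,"ry":0,"rz":0.034}]'
python3 -m pendant '[{"x":0,"y":0,"z":0,"rx":0,"ry":0,"rz":0},{"x":0,"y":0,"z":0,"rx":0,"ry":0,"rz":0},{"x":0,"y":0,"z":0,"rx":0,"ry":0,"rz":0},{"x":0,"y":0,"z":0,"rx":0,"ry":0,"rz":0},{"x":0,"y":0,"z":0,"rx":0,"ry":0,"rz":0},{"x":0,"y":0,"z":0,"rx":0,"ry":0,"rz":0},{"x":0,"y":0,"z":0,"rx":0,"ry":0,"rz":0},{"x":0,"y":0,"z":0,"rx":0,"ry":0,"rz":0},{"x":0,"y":0,"z":0,"rx":0,"ry":0,"rz":0},{"x":0,"y":0,"z":0,"rx":0,"ry":0,"rz":0}]' 255 40
python3 - <<'E'
from h import *
st(); e=get_obs()["eef_pos"]; print(ringfit(grab("wrist"),RED,e[:2],.023))
E
```

```text
time_s: 24.95
eef_pos: [0.4636, -0.362, -0.0214]
orientation: [0.517, 0.856, -0.0, 0.0]
wrist_force: [-0.5, -1.2, 0.6]
finger_gap: 0.0856
finger_force: 0.0
time_s: 26.2
eef_pos: [0.4635, -0.362, -0.0213]
orientation: [0.517, 0.856, -0.0, 0.0]
wrist_force: [-1.0, 2.0, 6.0]
finger_gap: 0.0568
finger_force: 57.2
26.2 [ 0.4635 -0.362  -0.0213] yaw 2.0549 tilt [ 0.001 -0.001 -1.   ] F [-1.  2.  6.] gap 0.0568 ff 57.2
(array([ 0.463 , -0.3611,  0.0296]), np.float64(0.0005), (321.9, 263.1, 117, 118, 40))
```

```bash
python3 -m pendant '[{"x":0,"y":0,"z":-0.08,"rx":0,"ry":0,"rz":0},{"x":0,"y":0,"z":-0.25,"rx":0,"ry":0,"rz":0},{"x":0,"y":0,"z":-0.45,"rx":0,"ry":0,"rz":0},{"x":0.1,"y":0.1,"z":-0.65,"rx":0,"ry":0,"rz":0.03},{"x":0.25,"y":0.25,"z":-0.765,"rx":0,"ry":0,"rz":0.06},{"x":0.4,"y":0.4,"z":-0.765,"rx":0,"ry":0,"rz":0.1},{"x":0.55,"y":0.55,"z":-0.765,"rx":0,"ry":0,"rz":0.14},{"x":0.7,"y":0.7,"z":-0.765,"rx":0,"ry":0,"rz":0.15},{"x":0.8,"y":0.85,"z":-0.765,"rx":0,"ry":0,"rz":0.15},{"x":0.9,"y":0.95,"z":-0.765,"rx":0,"ry":0,"rz":0.15}]'
python3 - <<'E'
from h import *
st(); go((.6346,.06,.16),1.5838)
E
```

```text
time_s: 27.5
eef_pos: [0.5694, -0.0501, 0.1705]
orientation: [0.702, 0.712, 0.0, 0.0]
wrist_force: [-0.1, -0.5, -1.3]
finger_gap: 0.0569
finger_force: 57.5
27.5 [ 0.5694 -0.0501  0.1705] yaw 1.5846 tilt [ 0.001 -0.    -1.   ] F [-0.1 -0.5 -1.3] gap 0.0569 ff 57.5
shift [0.4366 0.2668 0.0423] turn [0.0004 0.     0.0003] rows>= 2.1
```

```bash
python3 -m pendant '[{"x":0.12,"y":0.07,"z":0,"rx":0,"ry":0,"rz":0},{"x":0.26,"y":0.16,"z":0.02,"rx":0,"ry":0,"rz":0},{"x":0.38,"y":0.23,"z":0.04,"rx":0,"ry":0,"rz":0},{"x":0.437,"y":0.267,"z":0.04,"rx":0,"ry":0,"rz":0},{"x":0.437,"y":0.267,"z":0.04,"rx":0,"ry":0,"rz":0},{"x":0.437,"y":0.267,"z":0.04,"rx":0,"ry":0,"rz":0},{"x":0.437,"y":0.267,"z":0.04,"rx":0,"ry":0,"rz":0},{"x":0.437,"y":0.267,"z":0.04,"rx":0,"ry":0,"rz":0},{"x":0.437,"y":0.267,"z":0.04,"rx":0,"ry":0,"rz":0},{"x":0.437,"y":0.267,"z":0.04,"rx":0,"ry":0,"rz":0}]'
python3 - <<'E'
from h import *
st(); d=grab("wrist"); e=get_obs()["eef_pos"]
print("green",ringfit(d,GREEN,(.635,.105),.07)); print("held",ringfit(d,RED,e[:2],e[2]+.0215+.023)); go((.6346,.1048,.06),1.5838)
E
```

```text
time_s: 28.75
eef_pos: [0.634, 0.058, 0.1593]
orientation: [0.703, 0.712, 0.0, 0.0]
wrist_force: [0.0, -0.9, -1.1]
finger_gap: 0.0571
finger_force: 57.5
28.75 [0.634  0.058  0.1593] yaw 1.5834 tilt [ 0.  0. -1.] F [ 0.  -0.9 -1.1] gap 0.0571 ff 57.5
green (array([0.6351, 0.1055, 0.0295]), np.float64(0.0004), (326.0, 142.5, 77, 68, 90))
held (array([0.6346, 0.0593, 0.0294]), np.float64(0.0004), (327.2, 263.7, 119, 115, 51))
shift [0.187  0.0047 0.397 ] turn [-0.      0.     -0.0001] rows>= 1.8
```

```bash
python3 -m pendant '[{"x":0.08,"y":0.003,"z":0,"rx":0,"ry":0,"rz":0},{"x":0.16,"y":0.005,"z":0.03,"rx":0,"ry":0,"rz":0},{"x":0.187,"y":0.005,"z":0.1,"rx":0,"ry":0,"rz":0},{"x":0.187,"y":0.005,"z":0.2,"rx":0,"ry":0,"rz":0},{"x":0.187,"y":0.005,"z":0.28,"rx":0,"ry":0,"rz":0},{"x":0.187,"y":0.005,"z":0.34,"rx":0,"ry":0,"rz":0},{"x":0.187,"y":0.005,"z":0.37,"rx":0,"ry":0,"rz":0},{"x":0.187,"y":0.005,"z":0.39,"rx":0,"ry":0,"rz":0},{"x":0.187,"y":0.005,"z":0.4,"rx":0,"ry":0,"rz":0},{"x":0.187,"y":0.005,"z":0.41,"rx":0,"ry":0,"rz":0}]'
python3 -m pendant '[{"x":0,"y":0,"z":0.008,"rx":0,"ry":0,"rz":0},{"x":0,"y":0,"z":0.016,"rx":0,"ry":0,"rz":0},{"x":0,"y":0,"z":0.024,"rx":0,"ry":0,"rz":0},{"x":0,"y":0,"z":0.03,"rx":0,"ry":0,"rz":0},{"x":0,"y":0,"z":0.036,"rx":0,"ry":0,"rz":0},{"x":0,"y":0,"z":0.042,"rx":0,"ry":0,"rz":0},{"x":0,"y":0,"z":0.047,"rx":0,"ry":0,"rz":0},{"x":0,"y":0,"z":0.052,"rx":0,"ry":0,"rz":0},{"x":0,"y":0,"z":0.052,"rx":0,"ry":0,"rz":0},{"x":0,"y":0,"z":0.052,"rx":0,"ry":0,"rz":0}]'; python3 -c "
from h import *
st()"
```

```text
time_s: 30.05
eef_pos: [0.6353, 0.1049, 0.0574]
orientation: [0.703, 0.712, 0.0, 0.0]
wrist_force: [0.3, 0.9, -1.1]
finger_gap: 0.0572
finger_force: 57.5
time_s: 31.3
eef_pos: [0.6348, 0.1049, 0.0438]
orientation: [0.703, 0.712, 0.0, 0.0]
wrist_force: [-0.3, -0.8, -1.2]
finger_gap: 0.0573
finger_force: 57.6
31.3 [0.6348 0.1049 0.0438] yaw 1.5835 tilt [ 0.  0. -1.] F [-0.3 -0.8 -1.2] gap 0.0573 ff 57.6
```

```bash
python3 -m pendant '[{"x":0,"y":0,"z":0.004,"rx":0,"ry":0,"rz":0},{"x":0,"y":0,"z":0.004,"rx":0,"ry":0,"rz":0},{"x":0,"y":0,"z":0.004,"rx":0,"ry":0,"rz":0},{"x":0,"y":0,"z":0.004,"rx":0,"ry":0,"rz":0},{"x":0,"y":0,"z":0.004,"rx":0,"ry":0,"rz":0},{"x":0,"y":0,"z":0.0,"rx":0,"ry":0,"rz":0},{"x":0,"y":0,"z":-0.1,"rx":0,"ry":0,"rz":0},{"x":0,"y":0,"z":-0.3,"rx":0,"ry":0,"rz":0},{"x":-0.15,"y":0,"z":-0.45,"rx":0,"ry":0,"rz":0},{"x":-0.2,"y":0,"z":-0.45,"rx":0,"ry":0,"rz":0}]' 0 40
python3 - <<'E'
from h import *
get_image("wrist");get_image("wrist"); st(); d=grab("wrist","w12")
print("red",ringfit(d,RED,(.635,.105),.088)); 
t=grab("top"); print("top red",ringfit(t,RED,(.635,.105),.088))
import numpy as np
h=cv2.cvtColor(d["img"],cv2.COLOR_BGR2HSV)
go((.463,-.03,.16),np.pi/2-.13)
E
```

```text
time_s: 32.55
eef_pos: [0.6384, 0.0533, 0.1615]
orientation: [0.703, 0.711, 0.003, 0.003]
wrist_force: [0.2, -0.4, -0.0]
finger_gap: 0.0852
finger_force: 0.0
32.65 [0.6356 0.0535 0.1565] yaw 1.5816 tilt [ 0.001 -0.    -1.   ] F [-0.1  0.9 -0.9] gap 0.0857 ff 0.0
red (array([0.6353, 0.105 , 0.0292]), np.float64(0.0005), (324.0, 140.5, 83, 74, 90))
top red (array([ 0.6308, -0.0331,  0.0131]), np.float64(0.0022), (284.8, 159.2, 8, 15, 7))
shift [-0.3322 -0.6894 -0.0204] turn [-0.0009 -0.0001  0.0453] rows>= 3.1
```

```bash
python3 -m pendant '[{"x":-0.08,"y":-0.15,"z":0,"rx":0,"ry":0,"rz":0.01},{"x":-0.17,"y":-0.35,"z":0,"rx":0,"ry":0,"rz":0.025},{"x":-0.26,"y":-0.53,"z":0,"rx":0,"ry":0,"rz":0.045},{"x":-0.332,"y":-0.66,"z":0,"rx":0,"ry":0,"rz":0.045},{"x":-0.332,"y":-0.69,"z":0,"rx":0,"ry":0,"rz":0.045},{"x":-0.332,"y":-0.69,"z":0,"rx":0,"ry":0,"rz":0.045},{"x":-0.332,"y":-0.69,"z":0,"rx":0,"ry":0,"rz":0.045},{"x":-0.332,"y":-0.69,"z":0,"rx":0,"ry":0,"rz":0.045},{"x":-0.332,"y":-0.69,"z":0,"rx":0,"ry":0,"rz":0.045},{"x":-0.332,"y":-0.69,"z":0,"rx":0,"ry":0,"rz":0.045}]'
python3 - <<'E'
from h import *
st(); d=grab("wrist","w13"); print(proj(d,(.463,-.011,.041)))
print("hole",hole(d,(.463,-.011),.041)); print("disc",rimfit(d,np.array((.463,-.011)),.017,.030,70,130))
u,v=np.round(proj(d,(.463,-.011,.041))).astype(int); cv2.imwrite("pics/w13c.png",cv2.resize(d["img"][max(v-130,0):v+70,u-125:u+125],None,fx=3,fy=3,interpolation=cv2.INTER_CUBIC)); print(u-125,max(v-130,0))
E
```

```text
time_s: 34.0
eef_pos: [0.4641, -0.0302, 0.1562]
orientation: [0.751, 0.66, -0.0, -0.0]
wrist_force: [-0.1, 0.5, 0.1]
finger_gap: 0.0856
finger_force: 0.0
34.0 [ 0.4641 -0.0302  0.1562] yaw 1.4424 tilt [-0.  0. -1.] F [-0.1  0.5  0.1] gap 0.0856 ff 0.0
[320.21391902 165.44720796]
hole (array([ 0.4659, -0.0096]), array([323. , 163.7,  19.1,  20.2]))
disc (array([ 0.4664, -0.009 ]), np.float64(0.0009))
195 35
```

View pics/w13c.png

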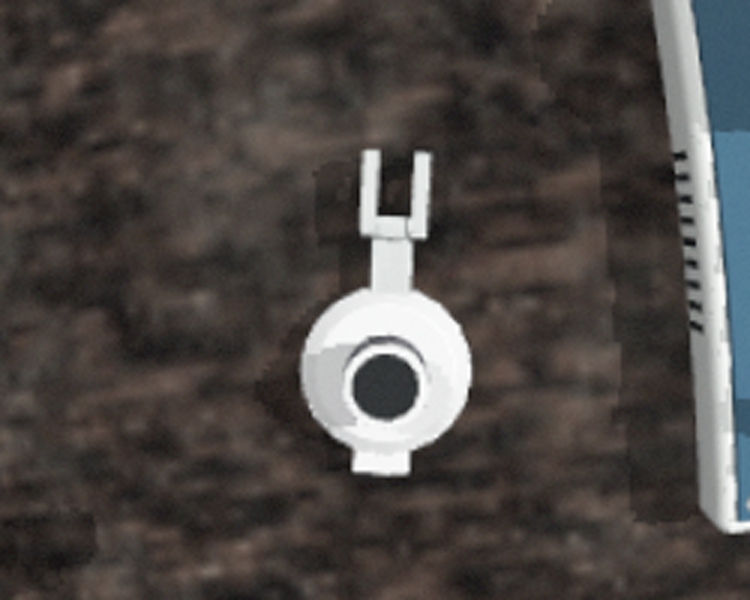

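Picture w13c shows the head upright, with its neck at (386,387), fork ears ending at (397,150) and boss at (381,462).

```bash
python3 - <<'E'
from h import *
d=grab("wrist"); c=np.array((.4661,-.0094))
p=lambda u,v,z: pt(d,195+u/3,35+v/3,z)[:2]
f=p(397,150,.021); b=p(381,462,.017); k=p(396,230,.021)
for q in (f,k): w=q-c; print("fork",q.round(4),np.hypot(*w).round(4),"yaw",np.arctan2(-w[0],w[1]).round(3))
w=c-b; print("boss",b.round(4),np.hypot(*w).round(4),np.arctan2(-w[0],w[1]).round(3))
w=f-b; print("f-b yaw",np.arctan2(-w[0],w[1]).round(3))
go((*c,-.008),np.pi/2-.155)
E
```

```text
fork [0.4798 0.065 ] 0.0756 yaw -0.182
fork [0.476  0.0384] 0.0489 yaw -0.205
boss [ 0.4605 -0.0411] 0.0322 -0.175
f-b yaw -0.18
shift [ 0.0838 -0.0023  0.6568] turn [-0.     -0.      0.0084] rows>= 2.6
```

```bash
python3 -m pendant '[{"x":0.05,"y":0,"z":0.1,"rx":0,"ry":0,"rz":0.017},{"x":0.084,"y":-0.002,"z":0.25,"rx":0,"ry":0,"rz":0.017},{"x":0.084,"y":-0.002,"z":0.4,"rx":0,"ry":0,"rz":0.017},{"x":0.084,"y":-0.002,"z":0.52,"rx":0,"ry":0,"rz":0.017},{"x":0.084,"y":-0.002,"z":0.59,"rx":0,"ry":0,"rz":0.017},{"x":0.084,"y":-0.002,"z":0.63,"rx":0,"ry":0,"rz":0.017},{"x":0.084,"y":-0.002,"z":0.649,"rx":0,"ry":0,"rz":0.017},{"x":0.084,"y":-0.002,"z":0.649,"rx":0,"ry":0,"rz":0.017},{"x":0.084,"y":-0.002,"z":0.649,"rx":0,"ry":0,"rz":0.017},{"x":0.084,"y":-0.002,"z":0.649,"rx":0,"ry":0,"rz":0.017}]'
python3 -m pendant '[{"x":0,"y":0,"z":0,"rx":0,"ry":0,"rz":0},{"x":0,"y":0,"z":0,"rx":0,"ry":0,"rz":0},{"x":0,"y":0,"z":0,"rx":0,"ry":0,"rz":0},{"x":0,"y":0,"z":0,"rx":0,"ry":0,"rz":0},{"x":0,"y":0,"z":0,"rx":0,"ry":0,"rz":0},{"x":0,"y":0,"z":0,"rx":0,"ry":0,"rz":0},{"x":0,"y":0,"z":0,"rx":0,"ry":0,"rz":0},{"x":0,"y":0,"z":0,"rx":0,"ry":0,"rz":0},{"x":0,"y":0,"z":0,"rx":0,"ry":0,"rz":0},{"x":0,"y":0,"z":0,"rx":0,"ry":0,"rz":0}]' 255 70
python3 - <<'E'
from h import *
st(); d=grab("wrist","w14"); e=get_obs()["eef_pos"]; print("hole",hole(d,(.4661,-.0094),.041))
E
```

```text
time_s: 35.35
eef_pos: [0.4667, -0.0095, -0.0054]
orientation: [0.768, 0.64, 0.0, 0.0]
wrist_force: [-0.6, 1.1, -0.6]
finger_gap: 0.0855
finger_force: 0.0
time_s: 36.6
eef_pos: [0.4662, -0.0094, -0.0057]
orientation: [0.768, 0.64, 0.0, 0.0]
wrist_force: [-1.3, 0.6, 5.1]
finger_gap: 0.0251
finger_force: 68.7
36.6 [ 0.4662 -0.0094 -0.0057] yaw 1.3888 tilt [ 0. -0. -1.] F [-1.3  0.6  5.1] gap 0.0251 ff 68.7
hole (array([ 0.467 , -0.0095]), array([324.6, 271.2,  36.2,  43. ]))
```

```bash
python3 -m pendant '[{"x":0,"y":0,"z":-0.1,"rx":0,"ry":0,"rz":0},{"x":0,"y":0,"z":-0.3,"rx":0,"ry":0,"rz":0},{"x":0,"y":0,"z":-0.5,"rx":0,"ry":0,"rz":0},{"x":0,"y":0,"z":-0.7,"rx":0,"ry":0,"rz":-0.02},{"x":0.1,"y":0.1,"z":-0.723,"rx":0,"ry":0,"rz":-0.04},{"x":0.22,"y":0.22,"z":-0.723,"rx":0,"ry":0,"rz":-0.062},{"x":0.34,"y":0.34,"z":-0.723,"rx":0,"ry":0,"rz":-0.062},{"x":0.45,"y":0.46,"z":-0.723,"rx":0,"ry":0,"rz":-0.062},{"x":0.53,"y":0.54,"z":-0.723,"rx":0,"ry":0,"rz":-0.062},{"x":0.573,"y":0.581,"z":-0.723,"rx":0,"ry":0,"rz":-0.062}]'
python3 - <<'E'
from h import *
get_image("wrist");get_image("wrist");get_image("wrist");st(); d=grab("wrist","w15"); e=get_obs()["eef_pos"]
print("neck",hole(d,e[:2],e[2]+.0057+.041))
u,v=np.round(proj(d,(.634,.171,.16))).astype(int); a,b=max(v-75,0),u-90; print(b,a); cv2.imwrite("pics/w15c.png",cv2.resize(d["img"][a:v+75,b:u+90],None,fx=4,fy=4,interpolation=cv2.INTER_CUBIC))
go((.635,.1053,.15),1.5838)
E
```

```text
time_s: 37.9
eef_pos: [0.6355, 0.1062, 0.1734]
orientation: [0.702, 0.712, -0.0, -0.001]
wrist_force: [-0.9, -0.1, -1.7]
finger_gap: 0.025
finger_force: 69.4
38.05 [0.6347 0.1055 0.1736] yaw 1.5843 tilt [-0.002 -0.    -1.   ] F [ 0.  -0.7 -2.1] gap 0.0251 ff 69.4
neck (array([0.6353, 0.1057]), array([324.6, 271. ,  36.3,  43.3]))
234 48
shift [0.0008 0.0026 0.0953] turn [-0.0005  0.0001  0.    ] rows>= 0.4
```

View pics/w15c.png

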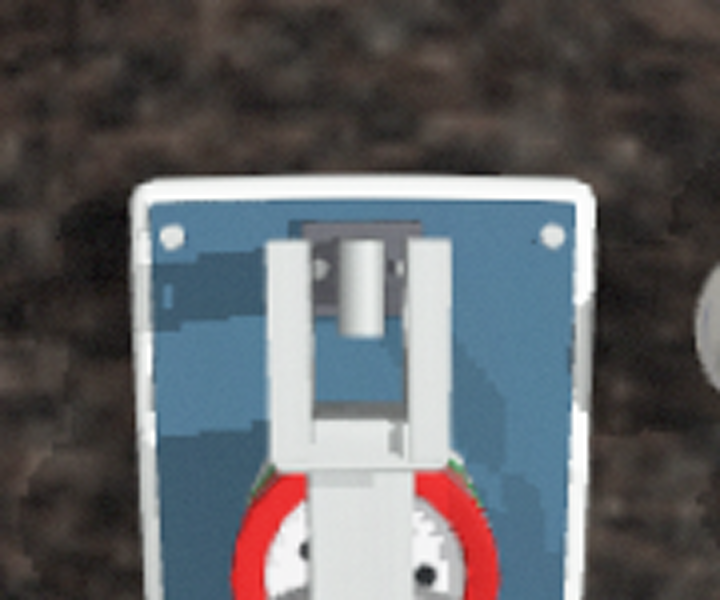

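Picture w15c shows the post's top at x = 362, central in the fork's slot (313 to 408, middle 360). The alignment is good, so I'll go down.

```bash
python3 -m pendant '[{"x":0,"y":0.001,"z":0.04,"rx":0,"ry":0,"rz":0},{"x":0,"y":0.001,"z":0.08,"rx":0,"ry":0,"rz":0},{"x":0,"y":0.001,"z":0.12,"rx":0,"ry":0,"rz":0},{"x":0,"y":0.001,"z":0.16,"rx":0,"ry":0,"rz":0},{"x":0,"y":0.001,"z":0.2,"rx":0,"ry":0,"rz":0},{"x":0,"y":0.001,"z":0.24,"rx":0,"ry":0,"rz":0},{"x":0,"y":0.001,"z":0.28,"rx":0,"ry":0,"rz":0},{"x":0,"y":0.001,"z":0.31,"rx":0,"ry":0,"rz":0},{"x":0,"y":0.001,"z":0.33,"rx":0,"ry":0,"rz":0},{"x":0,"y":0.001,"z":0.34,"rx":0,"ry":0,"rz":0}]'
python3 -m pendant '[{"x":0,"y":0,"z":0.008,"rx":0,"ry":0,"rz":0},{"x":0,"y":0,"z":0.014,"rx":0,"ry":0,"rz":0},{"x":0,"y":0,"z":0.02,"rx":0,"ry":0,"rz":0},{"x":0,"y":0,"z":0.026,"rx":0,"ry":0,"rz":0},{"x":0,"y":0,"z":0.032,"rx":0,"ry":0,"rz":0},{"x":0,"y":0,"z":0.037,"rx":0,"ry":0,"rz":0},{"x":0,"y":0,"z":0.042,"rx":0,"ry":0,"rz":0},{"x":0,"y":0,"z":0.044,"rx":0,"ry":0,"rz":0},{"x":0,"y":0,"z":0.046,"rx":0,"ry":0,"rz":0},{"x":0,"y":0,"z":0.046,"rx":0,"ry":0,"rz":0}]'; python3 -c "
from h import *
st()"
```

```text
time_s: 39.35
eef_pos: [0.6351, 0.1052, 0.0895]
orientation: [0.703, 0.712, -0.0, -0.0]
wrist_force: [0.5, 0.8, -0.9]
finger_gap: 0.0252
finger_force: 69.4
time_s: 40.6
eef_pos: [0.6352, 0.1052, 0.0782]
orientation: [0.703, 0.712, 0.0, 0.0]
wrist_force: [0.2, -0.6, -1.5]
finger_gap: 0.0251
finger_force: 69.4
40.6 [0.6352 0.1052 0.0782] yaw 1.5836 tilt [ 0. -0. -1.] F [ 0.2 -0.6 -1.5] gap 0.0251 ff 69.4
```

```bash
python3 -m pendant '[{"x":0,"y":0,"z":0.004,"rx":0,"ry":0,"rz":0},{"x":0,"y":0,"z":0.004,"rx":0,"ry":0,"rz":0},{"x":0,"y":0,"z":0.004,"rx":0,"ry":0,"rz":0},{"x":0,"y":0,"z":0.004,"rx":0,"ry":0,"rz":0},{"x":0,"y":0,"z":0.004,"rx":0,"ry":0,"rz":0},{"x":0,"y":0,"z":0.0,"rx":0,"ry":0,"rz":0},{"x":0,"y":0,"z":-0.1,"rx":0,"ry":0,"rz":0},{"x":0,"y":0,"z":-0.3,"rx":0,"ry":0,"rz":0},{"x":0,"y":0,"z":-0.35,"rx":0,"ry":0,"rz":0},{"x":0,"y":0,"z":-0.35,"rx":0,"ry":0,"rz":0}]' 0 40
python3 - <<'E'
from h import *
get_image("wrist");get_image("wrist"); st(); d=grab("wrist","w16")
print("neck at .124",hole(d,(.635,.105),.124)); print("at .129",hole(d,(.635,.105),.129)[0])
t=grab("top"); 
for b in blobs(t,*RED,.01): print(b[:6]) if .35<b[5][0]<.75 and abs(b[5][1])<.45 else 0
E
```

```text
time_s: 41.85
eef_pos: [0.6361, 0.1053, 0.1673]
orientation: [0.703, 0.712, 0.001, 0.001]
wrist_force: [0.4, 1.0, -0.4]
finger_gap: 0.0856
finger_force: 0.0
41.95 [0.6344 0.1051 0.1641] yaw 1.5835 tilt [-0.002 -0.    -1.   ] F [-0.7 -0.2 -0.3] gap 0.0857 ff 0.0
neck at .124 (array([0.6353, 0.1047]), array([325.3, 211. ,  24.9,  26.7]))
at .129 [0.6353 0.1065]
(329.0, 213.0, 14, 6, 76, array([ 0.488, -0.158,  0.01 ]))
(409.0, 187.5, 13, 6, 90, array([ 0.56 , -0.395,  0.01 ]))
(347.0, 178.0, 12, 6, 0, array([ 0.591, -0.213,  0.01 ]))
(284.8, 159.2, 8, 15, 7, array([ 0.651, -0.03 ,  0.01 ]))
(403.0, 137.5, 6, 13, 14, array([ 0.712, -0.385,  0.01 ]))
```

The head is down: neck at (0.635, 0.105) for the seated height. Now the pin. I'll turn the tool so the camera is on the far side and look from above it.

```bash
python3 -m pendant '[{"x":-0.05,"y":-0.1,"z":0,"rx":0,"ry":0,"rz":0.05},{"x":-0.15,"y":-0.2,"z":0,"rx":0,"ry":0,"rz":0.1},{"x":-0.28,"y":-0.3,"z":0,"rx":0,"ry":0,"rz":0.155},{"x":-0.42,"y":-0.4,"z":0,"rx":0,"ry":0,"rz":0.21},{"x":-0.58,"y":-0.5,"z":0,"rx":0,"ry":0,"rz":0.265},{"x":-0.75,"y":-0.58,"z":0,"rx":0,"ry":0,"rz":0.32},{"x":-0.9,"y":-0.64,"z":0.03,"rx":0,"ry":0,"rz":0.375},{"x":-1,"y":-0.66,"z":0.06,"rx":0,"ry":0,"rz":0.43},{"x":-1,"y":-0.66,"z":0.06,"rx":0,"ry":0,"rz":0.459},{"x":-1,"y":-0.66,"z":0.06,"rx":0,"ry":0,"rz":0.459}]'
python3 - <<'E'
from h import *
get_image("wrist");get_image("wrist");st(); d=grab("wrist","w17")
for b in blobs(d,*RED,.012,80):
    if np.hypot(*(b[5][:2]-(.488,-.158)))<.05:
        print(b[:6]); box=cv2.boxPoints(cv2.minAreaRect(b[6])); print([pt(d,u,v,.016)[:2].round(4) for u,v in box])
        q=np.array([pt(d,u,v,.016)[:2] for u,v in b[6].reshape(-1,2)]).astype(np.float32)*1000; print("rect mm at .016",cv2.minAreaRect(q)); q=np.array([pt(d,u,v,.010)[:2] for u,v in b[6].reshape(-1,2)]).astype(np.float32)*1000; print("at .010",cv2.minAreaRect(q)); hb=b
# shank: bright grey pixels ahead
h=cv2.cvtColor(d["img"],cv2.COLOR_BGR2HSV); m=cv2.inRange(h,(0,0,120),(180,60,255))
P=np.array([pt(d,x,y,.009)[:2] for y,x in np.argwhere(m)]); P=P[np.hypot(*(P-(.52,-.153)).T)<.045]
print(len(P)); r=cv2.minAreaRect((P*1000).astype(np.float32)); print("shank",r); vx,vy,x,y=cv2.fitLine((P*1000).astype(np.float32),cv2.DIST_L2,0,.01,.01).ravel(); print("line yaw",np.arctan(vy/vx),x,y)
E
```

```text
time_s: 43.3
eef_pos: [0.4725, -0.1469, 0.1494]
orientation: [0.998, 0.071, -0.001, -0.001]
wrist_force: [-0.2, 0.1, 0.5]
finger_gap: 0.0852
finger_force: 0.0
43.4 [ 0.473  -0.1465  0.15  ] yaw 0.1441 tilt [-0.001  0.001 -1.   ] F [ 0.   0.  -0.2] gap 0.0855 ff 0.0
(337.0, 166.5, 37, 16, 90, array([ 0.489, -0.158,  0.012]))
[array([ 0.5078, -0.147 ]), array([ 0.5101, -0.1629]), array([ 0.472, -0.169]), array([ 0.4696, -0.1526])]
rect mm at .016 ((489.84454345703125, -157.8692626953125), (38.790382385253906, 16.384124755859375), 9.078705787658691)
at .010 ((488.65350341796875, -158.28466796875), (39.542301177978516, 16.701692581176758), 9.078716278076172)
323
shank ((531.24951171875, -155.15789794921875), (23.55575942993164, 48.624141693115234), 75.73041534423828)
line yaw 0.07810576 525.4494 -152.70512
```

```bash
python3 -m pendant '[{"x":0.03,"y":0.03,"z":0.1,"rx":0,"ry":0,"rz":-0.004},{"x":0.058,"y":0.055,"z":0.25,"rx":0,"ry":0,"rz":-0.004},{"x":0.058,"y":0.055,"z":0.4,"rx":0,"ry":0,"rz":-0.004},{"x":0.058,"y":0.055,"z":0.52,"rx":0,"ry":0,"rz":-0.004},{"x":0.058,"y":0.055,"z":0.6,"rx":0,"ry":0,"rz":-0.004},{"x":0.058,"y":0.055,"z":0.65,"rx":0,"ry":0,"rz":-0.004},{"x":0.058,"y":0.055,"z":0.68,"rx":0,"ry":0,"rz":-0.004},{"x":0.058,"y":0.055,"z":0.692,"rx":0,"ry":0,"rz":-0.004},{"x":0.058,"y":0.055,"z":0.692,"rx":0,"ry":0,"rz":-0.004},{"x":0.058,"y":0.055,"z":0.692,"rx":0,"ry":0,"rz":-0.004}]'
python3 -m pendant '[{"x":0,"y":0,"z":0,"rx":0,"ry":0,"rz":0},{"x":0,"y":0,"z":0,"rx":0,"ry":0,"rz":0},{"x":0,"y":0,"z":0,"rx":0,"ry":0,"rz":0},{"x":0,"y":0,"z":0,"rx":0,"ry":0,"rz":0},{"x":0,"y":0,"z":0,"rx":0,"ry":0,"rz":0},{"x":0,"y":0,"z":0,"rx":0,"ry":0,"rz":0},{"x":0,"y":0,"z":0,"rx":0,"ry":0,"rz":0},{"x":0,"y":0,"z":0,"rx":0,"ry":0,"rz":0},{"x":0,"y":0,"z":0,"rx":0,"ry":0,"rz":0},{"x":0,"y":0,"z":0,"rx":0,"ry":0,"rz":0}]' 255 60
python3 - <<'E'
from h import *
st(); d=grab("wrist","w18"); 
for b in blobs(d,*RED,.014,80):
    if np.hypot(*(b[5][:2]-(.488,-.158)))<.05:
        q=np.array([pt(d,u,v,.014)[:2] for u,v in b[6].reshape(-1,2)]).astype(np.float32)*1000; print(cv2.minAreaRect(q))
E
```

```text
time_s: 44.7
eef_pos: [0.4902, -0.1587, -0.0215]
orientation: [0.997, 0.077, 0.001, 0.0]
wrist_force: [0.0, 0.2, -0.5]
finger_gap: 0.0852
finger_force: 0.0
time_s: 45.95
eef_pos: [0.4899, -0.1586, -0.022]
orientation: [0.997, 0.077, 0.0, 0.0]
wrist_force: [-0.2, 0.5, 4.9]
finger_gap: 0.0137
finger_force: 59.2
45.95 [ 0.4899 -0.1586 -0.022 ] yaw 0.1542 tilt [ 0. -0. -1.] F [-0.2  0.5  4.9] gap 0.0137 ff 59.2
((490.2878112792969, -159.75787353515625), (40.95716094970703, 15.942466735839844), 8.749918937683105)
```

```bash
python3 -m pendant '[{"x":0,"y":0,"z":-0.08,"rx":0,"ry":0,"rz":0},{"x":0,"y":0,"z":-0.25,"rx":0,"ry":0,"rz":0},{"x":0,"y":-0.05,"z":-0.42,"rx":0,"ry":0,"rz":0.015},{"x":0.05,"y":-0.2,"z":-0.5,"rx":0,"ry":0,"rz":0.03},{"x":0.1,"y":-0.4,"z":-0.5,"rx":0,"ry":0,"rz":0.045},{"x":0.15,"y":-0.6,"z":-0.5,"rx":0,"ry":0,"rz":0.045},{"x":0.2,"y":-0.75,"z":-0.5,"rx":0,"ry":0,"rz":0.045},{"x":0.2,"y":-0.85,"z":-0.5,"rx":0,"ry":0,"rz":0.045},{"x":0.2,"y":-0.9,"z":-0.5,"rx":0,"ry":0,"rz":0.045},{"x":0.2,"y":-0.9,"z":-0.5,"rx":0,"ry":0,"rz":0.045}]'
python3 - <<'E'
from h import *
st(); go((.5465,.170,.0645),.013)
E
```

```text
time_s: 47.25
eef_pos: [0.5041, 0.0718, 0.1023]
orientation: [1.0, 0.007, -0.0, 0.0]
wrist_force: [0.5, 0.0, 0.4]
finger_gap: 0.0135
finger_force: 58.7
47.25 [0.5041 0.0718 0.1023] yaw 0.0139 tilt [-0.001 -0.    -1.   ] F [0.5 0.  0.4] gap 0.0135 ff 58.7
shift [ 0.175  -0.3905  0.1511] turn [0.0001 0.0002 0.0003] rows>= 1.8
```

```bash
python3 -m pendant '[{"x":0,"y":-0.12,"z":0,"rx":0,"ry":0,"rz":0},{"x":0.05,"y":-0.27,"z":0.05,"rx":0,"ry":0,"rz":0},{"x":0.1,"y":-0.37,"z":0.1,"rx":0,"ry":0,"rz":0},{"x":0.15,"y":-0.39,"z":0.14,"rx":0,"ry":0,"rz":0},{"x":0.175,"y":-0.39,"z":0.15,"rx":0,"ry":0,"rz":0},{"x":0.175,"y":-0.39,"z":0.15,"rx":0,"ry":0,"rz":0},{"x":0.175,"y":-0.39,"z":0.15,"rx":0,"ry":0,"rz":0},{"x":0.175,"y":-0.39,"z":0.15,"rx":0,"ry":0,"rz":0},{"x":0.175,"y":-0.39,"z":0.15,"rx":0,"ry":0,"rz":0},{"x":0.175,"y":-0.39,"z":0.15,"rx":0,"ry":0,"rz":0}]'
python3 - <<'E'
from h import *
st(); d=grab("wrist","w19")
u,v=np.round(proj(d,(.61,.171,.1))).astype(int); print(u,v); a,b=max(v-100,0),max(u-130,0); print("crop org",b,a); cv2.imwrite("pics/w19c.png",cv2.resize(d["img"][a:a+195,b:b+260],None,fx=3,fy=3,interpolation=cv2.INTER_CUBIC))
print("exp: pin tip",proj(d,(.603,.1709,.094)),"ear ends",proj(d,(.623,.181,.104)),proj(d,(.623,.154,.104)))
E
```

```text
time_s: 48.5
eef_pos: [0.547, 0.1696, 0.0654]
orientation: [1.0, 0.006, 0.0, -0.0]
wrist_force: [0.2, -0.0, -0.3]
finger_gap: 0.0135
finger_force: 58.7
48.5 [0.547  0.1696 0.0654] yaw 0.0128 tilt [ 0.  0. -1.] F [ 0.2 -0.  -0.3] gap 0.0135 ff 58.7
321 139
crop org 191 39
exp: pin tip [321.21252229 151.83948288] ear ends [298.34453458 110.49504023] [359.96985659 111.37072449]
```

View pics/w19c.png

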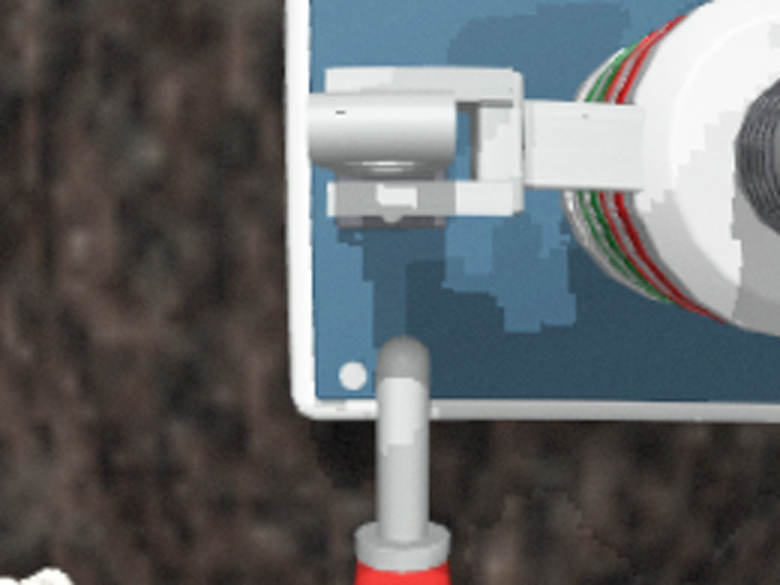

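Picture w19c shows the pin's nose at (404,337) and flange at (402,545). The front ear spans x = 328 to 523 with its front edge at row 214, and the post stands between the ears. I'll turn those pixels into positions.

```bash
python3 - <<'E'
from h import *
d=grab("wrist"); p=lambda u,v,z: pt(d,191+u/3,39+v/3,z).round(4)[:2]
print("tip",p(404,338,.094),"shank mid",p(403,450,.095),"flange",p(402,527,.098),"flange L,R",p(356,545,.095),p(449,545,.095))
print("ear front L,R",p(328,216,.104),p(523,214,.104),"rear ear back L,R",p(326,68,.104),p(523,68,.104))
print("post top L,R",p(310,130,.1405),p(455,130,.1405),"crossbar mid/arm",p(525,103,.1),p(525,188,.1))
E
```

```text
tip [0.6031 0.1688] shank mid [0.5848 0.1687] flange [0.5725 0.1688] flange L,R [0.5681 0.1765] [0.5682 0.1608]
ear front L,R [0.6228 0.1801] [0.6235 0.1517] rear ear back L,R [0.6448 0.1806] [0.6453 0.1521]
post top L,R [0.6329 0.1793] [0.633  0.1639] crossbar mid/arm [0.6405 0.1512] [0.6274 0.1509]
```

```bash
python3 -m pendant '[{"x":0,"y":-0.009,"z":0.006,"rx":0,"ry":0,"rz":0},{"x":0.02,"y":-0.009,"z":0.006,"rx":0,"ry":0,"rz":0},{"x":0.04,"y":-0.009,"z":0.006,"rx":0,"ry":0,"rz":0},{"x":0.06,"y":-0.009,"z":0.006,"rx":0,"ry":0,"rz":0},{"x":0.07,"y":-0.009,"z":0.006,"rx":0,"ry":0,"rz":0},{"x":0.08,"y":-0.009,"z":0.006,"rx":0,"ry":0,"rz":0},{"x":0.09,"y":-0.009,"z":0.006,"rx":0,"ry":0,"rz":0},{"x":0.1,"y":-0.009,"z":0.006,"rx":0,"ry":0,"rz":0},{"x":0.11,"y":-0.009,"z":0.006,"rx":0,"ry":0,"rz":0},{"x":0.11,"y":-0.009,"z":0.006,"rx":0,"ry":0,"rz":0}]'
python3 - <<'E'
from h import *
st(); print(get_obs()["wrist_torque"])
E
```

```text
time_s: 49.85
eef_pos: [0.5747, 0.1722, 0.0638]
orientation: [1.0, 0.006, 0.0, -0.0]
wrist_force: [0.3, -1.0, -0.8]
finger_gap: 0.0137
finger_force: 58.8
49.85 [0.5747 0.1722 0.0638] yaw 0.0127 tilt [ 0.  0. -1.] F [ 0.3 -1.  -0.8] gap 0.0137 ff 58.8
[-0.06894969 -0.01140598  0.02951316]
```

The nose is through the front ear with no contact force. Pushing on.

```bash
python3 -m pendant '[{"x":0.01,"y":0,"z":0,"rx":0,"ry":0,"rz":0},{"x":0.02,"y":0,"z":0,"rx":0,"ry":0,"rz":0},{"x":0.03,"y":0,"z":0,"rx":0,"ry":0,"rz":0},{"x":0.04,"y":0,"z":0,"rx":0,"ry":0,"rz":0},{"x":0.05,"y":0,"z":0,"rx":0,"ry":0,"rz":0},{"x":0.06,"y":0,"z":0,"rx":0,"ry":0,"rz":0},{"x":0.07,"y":0,"z":0,"rx":0,"ry":0,"rz":0},{"x":0.08,"y":0,"z":0,"rx":0,"ry":0,"rz":0},{"x":0.09,"y":0,"z":0,"rx":0,"ry":0,"rz":0},{"x":0.09,"y":0,"z":0,"rx":0,"ry":0,"rz":0}]'; python3 -c "
from h import *
st()"
```

```text
time_s: 51.1
eef_pos: [0.5972, 0.1725, 0.0638]
orientation: [1.0, 0.006, 0.0, 0.0]
wrist_force: [-0.2, -0.5, -0.1]
finger_gap: 0.0134
finger_force: 58.8
51.1 [0.5972 0.1725 0.0638] yaw 0.0128 tilt [ 0. -0. -1.] F [-0.2 -0.5 -0.1] gap 0.0134 ff 58.8
```

```bash
python3 -m pendant '[{"x":0.002,"y":0,"z":0,"rx":0,"ry":0,"rz":0},{"x":0.004,"y":0,"z":0,"rx":0,"ry":0,"rz":0},{"x":0.006,"y":0,"z":0,"rx":0,"ry":0,"rz":0},{"x":0.007,"y":0,"z":0,"rx":0,"ry":0,"rz":0},{"x":0.008,"y":0,"z":0,"rx":0,"ry":0,"rz":0},{"x":0.009,"y":0,"z":0,"rx":0,"ry":0,"rz":0},{"x":0.01,"y":0,"z":0,"rx":0,"ry":0,"rz":0},{"x":0.011,"y":0,"z":0,"rx":0,"ry":0,"rz":0},{"x":0.012,"y":0,"z":0,"rx":0,"ry":0,"rz":0},{"x":0.012,"y":0,"z":0,"rx":0,"ry":0,"rz":0}]'; python3 -c "
from h import *
st()
d=grab('wrist','w20'); b=max(blobs(d,*RED,.1,60),key=lambda b:(abs(b[0]-320)<60)*cv2.contourArea(b[6])); print(b[:5]); q=np.array([pt(d,u,v,.1)[:2] for u,v in b[6].reshape(-1,2)]); print(q.min(0),q.max(0)); print(neck:=hole(d,(.635,.105),.124))"
```

```text
time_s: 52.35
eef_pos: [0.6, 0.1725, 0.0637]
orientation: [1.0, 0.006, 0.0, -0.0]
wrist_force: [0.0, 0.0, -0.5]
finger_gap: 0.0136
finger_force: 58.8
52.35 [0.6    0.1725 0.0637] yaw 0.0127 tilt [ 0.  0. -1.] F [ 0.   0.  -0.5] gap 0.0136 ff 58.8
(324.0, 269.0, 52, 28, 90)
[0.58006021 0.16410145] [0.61187194 0.17896176]
(array([0.6359, 0.1053]), array([478.1, 215. ,  37.8,  47.5]))
```

```bash
python3 - <<'E'
from h import *
for n in("w18","w19","w20"):
    d={"img":cv2.imread(f"pics/{n}.png")}; h=cv2.cvtColor(d["img"],cv2.COLOR_BGR2HSV); m=cv2.inRange(h,(0,150,90),(8,255,255))|cv2.inRange(h,(172,150,90),(180,255,255))
    r=np.flatnonzero(m[150:320,310:340].sum(1)>0)+150; print(n,r.min(),r.max())
    print([tuple(int(x) for x in d["img"][v,325]) for v in range(195,236,3)])
E
```

```text
w18 227 295
[(254, 254, 254), (254, 254, 254), (254, 254, 254), (250, 250, 249), (250, 250, 249), (250, 250, 250), (250, 250, 249), (250, 250, 250), (244, 244, 243), (240, 241, 239), (250, 250, 249), (250, 250, 250), (88, 94, 255), (86, 91, 255)]
w19 227 295
[(205, 206, 204), (201, 204, 201), (204, 205, 203), (204, 204, 202), (204, 205, 201), (204, 207, 202), (205, 207, 203), (204, 205, 203), (188, 189, 186), (184, 185, 181), (203, 205, 201), (202, 205, 205), (63, 68, 245), (56, 61, 240)]
w20 243 295
[(166, 168, 163), (222, 223, 219), (212, 214, 209), (210, 212, 207), (163, 164, 161), (207, 209, 206), (211, 213, 211), (209, 213, 210), (209, 210, 207), (169, 172, 167), (205, 206, 201), (227, 228, 226), (239, 240, 238), (219, 221, 218)]
```

The post hides the flange, which accounts for the 8 mm apparent shift. The pin hasn't slipped, as the other rows are identical. I'll push until contact.

```bash
python3 -m pendant '[{"x":0.001,"y":0,"z":0,"rx":0,"ry":0,"rz":0},{"x":0.002,"y":0,"z":0,"rx":0,"ry":0,"rz":0},{"x":0.003,"y":0,"z":0,"rx":0,"ry":0,"rz":0},{"x":0.004,"y":0,"z":0,"rx":0,"ry":0,"rz":0},{"x":0.005,"y":0,"z":0,"rx":0,"ry":0,"rz":0},{"x":0.006,"y":0,"z":0,"rx":0,"ry":0,"rz":0},{"x":0.006,"y":0,"z":0,"rx":0,"ry":0,"rz":0},{"x":0.006,"y":0,"z":0,"rx":0,"ry":0,"rz":0},{"x":0.006,"y":0,"z":0,"rx":0,"ry":0,"rz":0},{"x":0.006,"y":0,"z":0,"rx":0,"ry":0,"rz":0}]'
```

```text
time_s: 53.65
eef_pos: [0.6012, 0.1726, 0.0637]
orientation: [1.0, 0.006, -0.0, -0.0]
wrist_force: [-4.9, 0.0, 2.0]
finger_gap: 0.0135
finger_force: 59.0
```

Contact: −4.9 N with the flange on the ear, so the pin is home. I'll open partly to stay clear of the head, lift away, and check the pin stays.

```bash
python3 -m pendant '[{"x":0.004,"y":0,"z":0,"rx":0,"ry":0,"rz":0},{"x":0.004,"y":0,"z":0,"rx":0,"ry":0,"rz":0},{"x":0.003,"y":0,"z":0,"rx":0,"ry":0,"rz":0},{"x":0,"y":0,"z":0,"rx":0,"ry":0,"rz":0},{"x":0,"y":0,"z":0,"rx":0,"ry":0,"rz":0},{"x":0,"y":0,"z":0,"rx":0,"ry":0,"rz":0},{"x":0,"y":0,"z":-0.08,"rx":0,"ry":0,"rz":0},{"x":0,"y":0,"z":-0.2,"rx":0,"ry":0,"rz":0},{"x":-0.1,"y":0,"z":-0.35,"rx":0,"ry":0,"rz":0},{"x":-0.2,"y":0,"z":-0.45,"rx":0,"ry":0,"rz":0}]' 130 40
python3 - <<'E'
from h import *
get_image("wrist");get_image("wrist");st(); d=grab("wrist","w21")
b=min(blobs(d,*RED,.102,60),key=lambda b:np.hypot(*(b[5][:2]-(.599,.172)))); q=np.array([pt(d,u,v,.102)[:2] for u,v in b[6].reshape(-1,2)]).astype(np.float32)*1000; print("handle",cv2.minAreaRect(q),q.max(0),q.min(0)); print(hole(d,(.635,.105),.124))
E
```

```text
time_s: 54.9
eef_pos: [0.5521, 0.1721, 0.1801]
orientation: [1.0, 0.006, 0.002, -0.0]
wrist_force: [-0.7, 0.2, 0.5]
finger_gap: 0.0417
finger_force: 0.0
55.0 [0.5526 0.1727 0.1823] yaw 0.0134 tilt [ 0.007  0.002 -1.   ] F [ 0.9 -1.1  0.9] gap 0.042 ff 0.0
handle ((599.92236328125, 170.8452606201172), (37.863868713378906, 15.94686222076416), 0.7614912390708923) [618.93427 178.62344] [580.9351 162.6552]
(array([0.636 , 0.1051]), array([413.3, 102.4,  24.6,  25.4]))
```

The pin stays home: the handle's front is at x = 0.619, so the flange is at 0.623, with yaw 0.013. Now to the key, turning the tool so there is room for the whole winding.

```bash
python3 -m pendant '[{"x":0,"y":0.05,"z":0,"rx":0,"ry":0,"rz":-0.05},{"x":0.03,"y":0.15,"z":0,"rx":0,"ry":0,"rz":-0.1},{"x":0.06,"y":0.27,"z":0,"rx":0,"ry":0,"rz":-0.15},{"x":0.1,"y":0.4,"z":0,"rx":0,"ry":0,"rz":-0.2},{"x":0.15,"y":0.53,"z":0,"rx":0,"ry":0,"rz":-0.25},{"x":0.21,"y":0.65,"z":0,"rx":0,"ry":0,"rz":-0.3},{"x":0.27,"y":0.75,"z":0,"rx":0,"ry":0,"rz":-0.35},{"x":0.33,"y":0.83,"z":0,"rx":0,"ry":0,"rz":-0.4},{"x":0.33,"y":0.83,"z":0,"rx":0,"ry":0,"rz":-0.45},{"x":0.33,"y":0.83,"z":0,"rx":0,"ry":0,"rz":-0.48}]'
python3 -m pendant '[{"x":0,"y":0,"z":0,"rx":0,"ry":0,"rz":-0.05},{"x":0,"y":0,"z":0,"rx":0,"ry":0,"rz":-0.1},{"x":0,"y":0,"z":0,"rx":0,"ry":0,"rz":-0.15},{"x":0,"y":0,"z":0,"rx":0,"ry":0,"rz":-0.2},{"x":0,"y":0,"z":0,"rx":0,"ry":0,"rz":-0.25},{"x":0,"y":0,"z":0.05,"rx":0,"ry":0,"rz":-0.3},{"x":0,"y":0,"z":0.1,"rx":0,"ry":0,"rz":-0.35},{"x":0,"y":0,"z":0.16,"rx":0,"ry":0,"rz":-0.4},{"x":0,"y":0,"z":0.16,"rx":0,"ry":0,"rz":-0.43},{"x":0,"y":0,"z":0.16,"rx":0,"ry":0,"rz":-0.43}]'
python3 - <<'E'
from h import *
get_image("wrist");get_image("wrist");st(); print(get_obs()["joints"].round(3)); d=grab("wrist","w22")
print("exp",proj(d,(.6368,-.0345,.0865)))
for b in blobs(d,*RED,.0865,40):
    if np.hypot(*(b[5][:2]-(.637,-.035)))<.06:
        q=np.array([pt(d,u,v,.0865)[:2] for u,v in b[6].reshape(-1,2)]).astype(np.float32)*1000; print(b[:6],cv2.minAreaRect(q))
        vx,vy,x,y=cv2.fitLine(q,cv2.DIST_L2,0,.01,.01).ravel(); print("line yaw",np.arctan(vy/vx),x,y)
E
```

```text
time_s: 56.3
eef_pos: [0.6367, -0.0353, 0.1752]
orientation: [0.724, 0.69, -0.0, -0.001]
wrist_force: [-0.2, -0.4, 0.0]
finger_gap: 0.0421
finger_force: 0.0
time_s: 57.55
eef_pos: [0.6365, -0.0347, 0.1353]
orientation: [0.135, 0.991, -0.0, -0.001]
wrist_force: [-0.3, 0.4, -0.1]
finger_gap: 0.0417
finger_force: 0.0
57.65 [ 0.6368 -0.0347  0.1361] yaw 2.8692 tilt [-0. -0. -1.] F [ 0.  -0.3 -0.3] gap 0.0416 ff 0.0
[-0.135  0.266  1.449 -0.     1.428 -1.433]
exp [326.01602648 206.47821135]
(324.7, 201.0, 28, 49, 20, array([ 0.632, -0.034,  0.086])) ((632.826904296875, -34.4862060546875), (21.136676788330078, 39.89038848876953), 56.001426696777344)
line yaw -0.3006853 635.33026 -33.893646
```

```bash
python3 - <<'E'
from h import *
d=grab("wrist"); h=cv2.cvtColor(d["img"],cv2.COLOR_BGR2HSV); m=cv2.inRange(h,(0,130,60),(10,255,255))|cv2.inRange(h,(170,130,60),(180,255,255)); 
w=np.zeros_like(m); w[165:240,285:365]=m[165:240,285:365]; ys,xs=np.nonzero(w); V=h[ys,xs,2]; print(len(V),np.percentile(V,[5,25,50,75,95]))
print(np.histogram(V,10))
for y in range(168,236,3): print(y,"".join("." if not w[y,x] else str(min(9,int(h[y,x,2])//26)) for x in range(290,362,2)), " ",  "".join("W" if h[y,x,1]<60 and h[y,x,2]>150 else "." for x in range(290,362,2)))
E
```

```text
890 [139.45 187.25 245.   253.   254.  ]
(array([ 15,  16,  13,  28,  63,  88,  63,  39,  54, 511]), array([ 89. , 105.5, 122. , 138.5, 155. , 171.5, 188. , 204.5, 221. ,
       237.5, 254. ]))
168 ....................................   ......WWWWWWWWWWWWWWWWWWWWWWWWW.....
171 ....................................   .....WWWWWWW....W...W...WWWWWWWW....
174 ........................8...........   ....WWWWWW..W.......W......WWWWWW...
177 .................55554.7............   ....WWWWW....................WWWWW..
180 ................556656..............   ...WWWW..WW...................WWWW..
183 ................5788873.............   ...WWW.........................WWWW.
186 ..............478999997.............   ..WWWWWWW......................WWWW.
189 .............677899999995...........   ..WWW...........................WWW.
192 ............7776899999999...........   ..WWW...........................WWW.
195 ............77768999999996..........   ..WWW...........................WWW.
198 ............77769999999999..........   ..WWW...........................WWW.
201 ............7776999999
[... 233 characters left out ...]
5999998..............   W....WWW.....................WWWW...
213 ...............6999998..............   W.....WWW.WW................WWWW....
216 ...............799.99...............   WW.....WWWW...W...W..W....WWWW......
219 ...............799.99...............   WW.......WWWWW....W...WWWWWW........
222 ................99.99...............   WWW.........WWW...W..WWWWW..........
225 ...............79..99...............   .WWW..............W..W..............
228 ....................................   ..WW.............WWW................
231 ....................................   ..WWW...............................
234 ....................................   ..WWW..............................W
```

The top-face rows show the wing running nearly along the image column, from (327,177) to (327,226), with the white mark at the lower end. The tool is therefore already aligned with it and q0 is about 0.3. Next I'll go down and grip.

```bash
python3 -m pendant '[{"x":0,"y":0,"z":0.08,"rx":0,"ry":0,"rz":0.006},{"x":0,"y":0,"z":0.16,"rx":0,"ry":0,"rz":0.006},{"x":0,"y":0,"z":0.23,"rx":0,"ry":0,"rz":0.006},{"x":0,"y":0,"z":0.29,"rx":0,"ry":0,"rz":0.006},{"x":0,"y":0,"z":0.33,"rx":0,"ry":0,"rz":0.006},{"x":0,"y":0,"z":0.36,"rx":0,"ry":0,"rz":0.006},{"x":0,"y":0,"z":0.38,"rx":0,"ry":0,"rz":0.006},{"x":0,"y":0,"z":0.385,"rx":0,"ry":0,"rz":0.006},{"x":0,"y":0,"z":0.385,"rx":0,"ry":0,"rz":0.006},{"x":0,"y":0,"z":0.385,"rx":0,"ry":0,"rz":0.006}]'
python3 -m pendant '[{"x":0,"y":0,"z":0,"rx":0,"ry":0,"rz":0},{"x":0,"y":0,"z":0,"rx":0,"ry":0,"rz":0},{"x":0,"y":0,"z":0,"rx":0,"ry":0,"rz":0},{"x":0,"y":0,"z":0,"rx":0,"ry":0,"rz":0},{"x":0,"y":0,"z":0,"rx":0,"ry":0,"rz":0},{"x":0,"y":0,"z":0,"rx":0,"ry":0,"rz":0},{"x":0,"y":0,"z":0,"rx":0,"ry":0,"rz":0},{"x":0,"y":0,"z":0,"rx":0,"ry":0,"rz":0},{"x":0,"y":0,"z":0,"rx":0,"ry":0,"rz":0},{"x":0,"y":0,"z":0,"rx":0,"ry":0,"rz":0}]' 255 40
python3 -c "
from h import *
st();o=get_obs();print(o['wrist_torque'],o['joints'])"
```

```text
time_s: 59.0
eef_pos: [0.637, -0.0346, 0.0406]
orientation: [0.144, 0.99, -0.0, 0.0]
wrist_force: [0.7, -0.0, -0.4]
finger_gap: 0.0419
finger_force: 0.0
time_s: 60.25
eef_pos: [0.637, -0.0334, 0.0404]
orientation: [0.144, 0.99, 0.001, 0.0]
wrist_force: [-0.3, 5.0, 1.3]
finger_gap: 0.0086
finger_force: 41.5
60.25 [ 0.637  -0.0334  0.0404] yaw 2.8531 tilt [ 0.001  0.001 -1.   ] F [-0.3  5.   1.3] gap 0.0086 ff 41.5
[ 0.80383845 -0.0255015  -0.03936955] [-0.1336343   0.35055993  1.52774146  0.00162943  1.26265081 -1.41647078]
```

Gripped, with a slight side pull of 5 N, so I'll ease over by 1.2 mm and wind clockwise.

```bash
python3 -m pendant '[{"x":0,"y":0.005,"z":0,"rx":0,"ry":0,"rz":0.03},{"x":0,"y":0.005,"z":0,"rx":0,"ry":0,"rz":0.08},{"x":0,"y":0.005,"z":0,"rx":0,"ry":0,"rz":0.13},{"x":0,"y":0.005,"z":0,"rx":0,"ry":0,"rz":0.18},{"x":0,"y":0.005,"z":0,"rx":0,"ry":0,"rz":0.23},{"x":0,"y":0.005,"z":0,"rx":0,"ry":0,"rz":0.28},{"x":0,"y":0.005,"z":0,"rx":0,"ry":0,"rz":0.33},{"x":0,"y":0.005,"z":0,"rx":0,"ry":0,"rz":0.38},{"x":0,"y":0.005,"z":0,"rx":0,"ry":0,"rz":0.43},{"x":0,"y":0.005,"z":0,"rx":0,"ry":0,"rz":0.46}]' 255 60
python3 -c "
from h import *
st();o=get_obs();print(o['wrist_torque'],o['joints'][5])"
```

```text
time_s: 61.5
eef_pos: [0.6363, -0.0336, 0.0405]
orientation: [0.764, 0.646, -0.001, -0.0]
wrist_force: [-6.3, -0.9, 6.4]
finger_gap: 0.0078
finger_force: 63.7
61.5 [ 0.6363 -0.0336  0.0405] yaw 1.4037 tilt [-0.002 -0.    -1.   ] F [-6.3 -0.9  6.4] gap 0.0078 ff 63.7
[-0.10405703  1.11396571  0.10550534] 0.034464091216678094
```

```bash
python3 -m pendant '[{"x":0,"y":-0.004,"z":0,"rx":0,"ry":0,"rz":0.04},{"x":0,"y":-0.004,"z":0,"rx":0,"ry":0,"rz":0.09},{"x":0,"y":-0.004,"z":0,"rx":0,"ry":0,"rz":0.14},{"x":0,"y":-0.004,"z":0,"rx":0,"ry":0,"rz":0.19},{"x":0,"y":-0.004,"z":0,"rx":0,"ry":0,"rz":0.24},{"x":0,"y":-0.004,"z":0,"rx":0,"ry":0,"rz":0.29},{"x":0,"y":-0.004,"z":0,"rx":0,"ry":0,"rz":0.34},{"x":0,"y":-0.004,"z":0,"rx":0,"ry":0,"rz":0.39},{"x":0,"y":-0.004,"z":0,"rx":0,"ry":0,"rz":0.44},{"x":0,"y":-0.004,"z":0,"rx":0,"ry":0,"rz":0.47}]'
python3 -c "
from h import *
st();o=get_obs();print(o['wrist_torque'],o['joints'][5])"
```

```text
time_s: 62.75
eef_pos: [0.6357, -0.0328, 0.0405]
orientation: [0.999, -0.036, -0.0, -0.0]
wrist_force: [-4.2, 2.7, 4.7]
finger_gap: 0.0084
finger_force: 63.5
62.75 [ 0.6357 -0.0328  0.0405] yaw -0.0727 tilt [-0.001  0.    -1.   ] F [-4.2  2.7  4.7] gap 0.0084 ff 63.5
[0.38285219 0.57641992 0.12754603] 1.511079682986435
```

```bash
python3 -m pendant '[{"x":0,"y":0,"z":0,"rx":0,"ry":0,"rz":0.03},{"x":0,"y":0,"z":0,"rx":0,"ry":0,"rz":0.06},{"x":0,"y":0,"z":0,"rx":0,"ry":0,"rz":0.09},{"x":0,"y":0,"z":0,"rx":0,"ry":0,"rz":0.12},{"x":0,"y":0,"z":0,"rx":0,"ry":0,"rz":0.15},{"x":0,"y":0,"z":0,"rx":0,"ry":0,"rz":0.17},{"x":0,"y":0,"z":0,"rx":0,"ry":0,"rz":0.185},{"x":0,"y":0,"z":0,"rx":0,"ry":0,"rz":0.195},{"x":0,"y":0,"z":0,"rx":0,"ry":0,"rz":0.2},{"x":0,"y":0,"z":0,"rx":0,"ry":0,"rz":0.2}]'
python3 -c "
from h import *
st();o=get_obs();print(o['wrist_torque'],o['joints'][5])"
python3 -m pendant '[{"x":0,"y":0,"z":0,"rx":0,"ry":0,"rz":0.004},{"x":0,"y":0,"z":0,"rx":0,"ry":0,"rz":0.008},{"x":0,"y":0,"z":0,"rx":0,"ry":0,"rz":0.012},{"x":0,"y":0,"z":0,"rx":0,"ry":0,"rz":0.016},{"x":0,"y":0,"z":0,"rx":0,"ry":0,"rz":0.02},{"x":0,"y":0,"z":0,"rx":0,"ry":0,"rz":0.02},{"x":0,"y":0,"z":0,"rx":0,"ry":0,"rz":0.02},{"x":0,"y":0,"z":0,"rx":0,"ry":0,"rz":0.02},{"x":0,"y":0,"z":0,"rx":0,"ry":0,"rz":0.02},{"x":0,"y":0,"z":0,"rx":0,"ry":0,"rz":0.02}]'
python3 -c "
from h import *
st();o=get_obs();print(o['wrist_torque'],o['joints'][5])"
```

```text
time_s: 64.0
eef_pos: [0.636, -0.0325, 0.0405]
orientation: [0.94, -0.342, -0.0, -0.0]
wrist_force: [-2.6, 5.3, 6.1]
finger_gap: 0.0087
finger_force: 63.6
64.0 [ 0.636  -0.0325  0.0405] yaw -0.6972 tilt [-0.     0.001 -1.   ] F [-2.6  5.3  6.1] gap 0.0087 ff 63.6
[0.7491078  0.55303923 0.0377034 ] 2.135664931874492
time_s: 65.25
eef_pos: [0.636, -0.0325, 0.0405]
orientation: [0.929, -0.371, -0.0, -0.0]
wrist_force: [-2.4, 4.3, 6.4]
finger_gap: 0.0079
finger_force: 63.7
65.25 [ 0.636  -0.0325  0.0405] yaw -0.7594 tilt [ 0.     0.001 -1.   ] F [-2.4  4.3  6.4] gap 0.0079 ff 63.7
[0.7351791  0.4946342  0.34923828] 2.197996816771349
```

Torque about the axis jumped to 0.35 N m at yaw −0.76, where the stop was predicted (−0.745), so the key is fully wound. I'll release, rise and verify.

```bash
python3 -m pendant '[{"x":0,"y":0,"z":0,"rx":0,"ry":0,"rz":0},{"x":0,"y":0,"z":0,"rx":0,"ry":0,"rz":0},{"x":0,"y":0,"z":0,"rx":0,"ry":0,"rz":0},{"x":0,"y":0,"z":0,"rx":0,"ry":0,"rz":0},{"x":0,"y":0,"z":0,"rx":0,"ry":0,"rz":0},{"x":0,"y":0,"z":-0.06,"rx":0,"ry":0,"rz":0},{"x":0,"y":0,"z":-0.2,"rx":0,"ry":0,"rz":0},{"x":0,"y":0,"z":-0.35,"rx":0,"ry":0,"rz":0},{"x":0,"y":0,"z":-0.5,"rx":0,"ry":0,"rz":0},{"x":0,"y":0,"z":-0.56,"rx":0,"ry":0,"rz":0}]' 120 40
python3 -m pendant '[{"x":0,"y":0,"z":0,"rx":0,"ry":0,"rz":-0.05},{"x":-0.1,"y":0,"z":0,"rx":0,"ry":0,"rz":-0.1},{"x":-0.2,"y":0,"z":0,"rx":0,"ry":0,"rz":-0.15},{"x":-0.3,"y":0.1,"z":0,"rx":0,"ry":0,"rz":-0.2},{"x":-0.4,"y":0.1,"z":0,"rx":0,"ry":0,"rz":-0.2},{"x":-0.4,"y":0.1,"z":0,"rx":0,"ry":0,"rz":-0.2},{"x":-0.4,"y":0.1,"z":0,"rx":0,"ry":0,"rz":-0.2},{"x":-0.4,"y":0.1,"z":0,"rx":0,"ry":0,"rz":-0.2},{"x":-0.4,"y":0.1,"z":0,"rx":0,"ry":0,"rz":-0.2},{"x":-0.4,"y":0.1,"z":0,"rx":0,"ry":0,"rz":-0.2}]'
python3 - <<'E'
from h import *
st(); d=grab("wrist","w23"); t=grab("top","top9")
for n,D in(("w",d),("t",t)):
    for z,p in((.102,(.599,.171)),(.0865,(.637,-.034))):
        B=[b for b in blobs(D,*RED,z,25) if np.hypot(*(b[5][:2]-np.array(p)))<.03]
        for b in B:
            q=np.array([pt(D,u,v,z)[:2] for u,v in b[6].reshape(-1,2)]).astype(np.float32)*1000; vx,vy,x,y=cv2.fitLine(q,cv2.DIST_L2,0,.01,.01).ravel(); print(n,z,cv2.minAreaRect(q),"line yaw",np.arctan(vy/vx).round(3))
    try: print(n,"neck",hole(D,(.635,.105),.124,40 if n=="w" else 12))
    except Exception as e: print(n,e)
E
```

```text
time_s: 66.5
eef_pos: [0.6378, -0.0334, 0.1844]
orientation: [0.929, -0.371, 0.003, -0.001]
wrist_force: [0.4, 0.9, -0.7]
finger_gap: 0.0451
finger_force: 0.0
time_s: 67.75
eef_pos: [0.5465, 0.0174, 0.1799]
orientation: [0.998, -0.066, -0.0, 0.0]
wrist_force: [-0.6, 0.0, -0.7]
finger_gap: 0.0456
finger_force: 0.0
67.75 [0.5465 0.0174 0.1799] yaw -0.1321 tilt [-0.  0. -1.] F [-0.6  0.  -0.7] gap 0.0456 ff 0.0
w 0.102 ((600.2584228515625, 163.56246948242188), (38.34354782104492, 22.101303100585938), 5.697601795196533) line yaw 0.069
w 0.0865 ((635.9681396484375, -30.817405700683594), (21.515892028808594, 39.66058349609375), 63.82509994506836) line yaw -0.756
w neck (array([0.6377, 0.1049]), array([196.6, 109.7,  22.6,  24.7]))
t 0.102 ((597.3452758789062, 167.55816650390625), (39.157920837402344, 16.19788932800293), 1.1312813758850098) line yaw -0.021
t 0.0865 ((631.907470703125, -32.533512115478516), (25.41438102722168, 37.55841827392578), 26.406455993652344) line yaw -0.641
t min() iterable argument is empty
```

The key's wing line is at −0.756, which is about 3.9 rad. The pin handle is in line at its place and the neck hasn't moved. The arm is clear, so I'll hand in.

```bash
python3 -c "
from rig import *
print(job_done())"
```

```text
the job is handed in; nothing more can be done
None
```

I handed the job in at about 68 s, but its verdict was not shown. By my own checks, green then red (the only stages out) and the inlet head are seated, the pin is home, and the key is wound to its stop at about 3.9 rad.

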